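Dispense and restock a row of cover-slip boxes

ROBOT

A 7-joint arm with a two-finger parallel gripper is mounted at the origin on a cart in front of the work surface, level with it; the furniture and walls round the work are solid. World frame = base frame: x ahead of the robot, y to its left, z up, the work surface at z = 0. Lengths are in m, angles in rad, forces in N, time in s.
With the tool pointing down it reaches from about 0.4 to 0.85 m from the base axis. Payload 4.5 kg.
Tool frame: the origin (TCP) lies on the centre line of the jaws, within the pads' length; the fingertips stand r.tip_reach ahead of it and the grasp point (between the pads) lies 3 mm ahead of it (r.tip_reach is the distance from the TCP to the fingertips, in m); z points along the fingers, y is the line along which they close (so a half turn about z gives the same grasp; the last joint's range is limited). The gripper opens to 88 mm and grips with 3 to 60 N. Pads are 18 mm wide; open, the fingers measure 123 mm over their backs; the gripper's body (75 mm by 187 mm) begins 45 mm behind the grasp point.
Start: joints at [1.361, 0.689, -0.195, 1.565, 0.157, 0.902, -0.215], TCP at [0.151, -0.607, 0.261] pointing down, gripper open.
Joint ranges: [-3.01, 3.01], [-0.46, 2.08], [-1.47, 1.51], [0.13, 2.56], [-1, 4.14], [0.04, 2.09], [-2.66, 2.66]. Speed limits (rad/s): [2.57, 2.57, 3.14, 3.14, 3.14, 3.14, 3.14].

INTERFACE

Orientations are given as a unit quaternion [x, y, z, w].
In Python, from plant import readout, eyes, ticket, r gives the robot as it stands. The module is installed in compiled form; this text tells all that it offers.
- The arm moves only by the tool carry_out, never from a script. Its argument "motion" is a list that holds one entry, the list of rows, each a list of 7 numbers: the shift along the tool's x, y, z in mm, then the turn, a rotation vector about the tool's x, y, z in rad, then the opening in per cent of the stroke, from 0 (shut) to 100 (fully open). In form: [[[dx, dy, dz, ax, ay, az, claw], ...]]. A call has 1 to 8 rows; each row shifts and turns the commanded pose from where the row before left it, along the tool's axes as they then stand; what a row does not reach is not made up. A row lasts 1/10 s, in which the tool goes at most 50 mm and 8.59 degrees, less where a joint would pass 70% of its speed; a pose out of reach is approached as far as the arm can. A call is refused whole if a number of a shift passes 50 or a number of a turn 0.15, either way. A call with a gripper value outside its range is refused whole. The fingers move at their own pace and stop on an object; "squeeze" is the grip in N (left out, the last holds). Time passes only in rows, so rows that do not move let the fingers close. It gives the time, the measured TCP pose, the force and the opening at its end, in the units of the state.
- readout.get_state(): the state, without advancing time (a new reading comes with each control period).
- eyes.snapshot(name): name is "scene" or "top" or "wrist"; returns a dict with "pixels" (400x640x3 uint8, red, green, blue), "K" (3x3 intrinsics, pixels), "dist_coeffs" ([k1, k2, p1, p2, k3] as OpenCV has them; the pictures are not rectified), "origin" and "attitude" of the camera in the world. Camera axes: x right, y down, z forward; pixel columns grow to the right and rows downward; lengths in m; the calibration is good to about 2 mm. A picture is of the moment at which its call begins. There is no depth.
- ticket.finish_job(): hands the job in, once; it reports no verdict.
The state is a dict: "clock": time; "q": joint angles; "qd": joint speeds; "joint_torque": joint torques, N m; "tool_pos": TCP position; "eef_rot": TCP orientation; "contact_force": force on the tool from outside, world axes, zero at the start; "moment": the same for the moment, N m; "opening": opening from 0.0 (shut) to 1.0 (fully open).
Only numpy, scipy, OpenCV 4.12 (cv2) and the standard library are available. Lean on these libraries where they do the work, as an engineer would, in place of code of your own. Each camera call takes 0.05 s, during which the arm holds its last target. There are 200 camera calls.

TASK

Dispense the front row of cover-slip boxes from the counting tray on the small cabinet: pull the drawer right open, then raise the tray by its handle just far enough that every box in front of the lip slides off into the drawer while the back row stays behind the lip. Lower the tray flat again and push the drawer fully shut with the boxes in it. Then restock the front row: lay every box that waits on the bench flat and square on the tray in front of the lip, side by side, and leave the beaker, the tape roll and the eyepiece where they stand.

Things in the scene. Friction and masses are not known exactly. Their poses are not given: they have to be found in the camera images.
- drawer (a joint): the cabinet's only drawer; slides straight out of the cabinet's front: 0 fully shut, 0.110 m fully open at its stop; friction of about 2 N holds it where it is left. May start up to 10 mm ajar. Inside it is 170 mm deep front to back, 222 mm wide, 56 mm from floor to rim; fully open, about 100 mm of it shows in front of the cabinet
- tray (a joint): hinge of the counting tray at its front lower edge: 0 flat on the cabinet, grows (rad) as its rear is raised, stop 1.2. Tray 0.5 kg, free hinge: it falls back when let go. Raised slowly (up to 0.4 rad/s), the boxes in front of the lip slide off at 0.4 to 0.68 rad; the lip holds the back row up to 0.8 rad; steeper, or jerked up, they may ride over it
- drawer_handle (a point): middle of the drawer's handle: level steel bar 10 mm thick, 100 mm long along y, 35 mm in front of the drawer front, 70 mm above the bench. The tray, with boxes up to 116 mm above the bench, begins 47 mm behind the bar when shut. Axes: x into the cabinet, y to the left, z up
- drawer_floor (a point): centre of the drawer's inner floor, 16 mm above the bench; axes as the drawer handle's
- tray_handle (a point): middle of the tray's bail handle: level steel bar 10 mm thick across the whole tray (220 mm along y), 60 mm above the tray's floor, 160 mm above the bench with the tray flat, on posts at the tray's sides. 137 mm behind and 66 mm above the hinge line. Axes: x to the tray's rear, y to its left, z up from the tray; they tilt with it
- tray_hinge (a point): middle of the tray's hinge line, at its front edge, 93.5 mm above the bench, in line with the front of the grey cabinet (250 mm wide, 205 mm deep behind it); axes as the tray handle's
- tray_row (a point): centre of the front row on the tray floor, 99.5 mm above the bench, 65 mm behind the open front edge; axes as tray_handle. The flat strip is 100 mm deep, 216 mm wide between 15 mm high side walls; three places, marked by lines, at y -72, 0, +72 mm. The lip is a ridge 4 mm high, 35 to 49 mm behind this point, sloping down to 55 mm; the back row lies behind it. Metal, friction about 0.5
- front1_mid (a point): a box that starts in the front row of the tray, in front of the lip (two or three of front1-3 are there): cream carton of cover slips, 46 (its x) x 62 (its y) x 16 mm (its z, upright; either side may end up on top), about 50 g; the point is its centre, half-way up
- front2_mid (a point): a box that starts in the front row of the tray, in front of the lip (two or three of front1-3 are there): cream carton of cover slips, 46 (its x) x 62 (its y) x 16 mm (its z, upright; either side may end up on top), about 50 g; the point is its centre, half-way up
- front3_mid (a point): a box that starts in the front row of the tray, in front of the lip (two or three of front1-3 are there): cream carton of cover slips, 46 (its x) x 62 (its y) x 16 mm (its z, upright; either side may end up on top), about 50 g; the point is its centre, half-way up
- back1_mid (a point): a box of the back row, behind the tray's lip: cream carton of cover slips, 46 (its x) x 62 (its y) x 16 mm (its z, upright; either side may end up on top), about 50 g; the point is its centre, half-way up
- back2_mid (a point): a box of the back row, behind the tray's lip: cream carton of cover slips, 46 (its x) x 62 (its y) x 16 mm (its z, upright; either side may end up on top), about 50 g; the point is its centre, half-way up
- back3_mid (a point): a box of the back row, behind the tray's lip: cream carton of cover slips, 46 (its x) x 62 (its y) x 16 mm (its z, upright; either side may end up on top), about 50 g; the point is its centre, half-way up
- spare1_mid (a point): a box that waits flat on the bench, left of the cabinet (two or three of spare1-3 are there): cream carton of cover slips, 46 (its x) x 62 (its y) x 16 mm (its z, upright; either side may end up on top), about 50 g; the point is its centre, half-way up
- spare2_mid (a point): a box that waits flat on the bench, left of the cabinet (two or three of spare1-3 are there): cream carton of cover slips, 46 (its x) x 62 (its y) x 16 mm (its z, upright; either side may end up on top), about 50 g; the point is its centre, half-way up
- spare3_mid (a point): a box that waits flat on the bench, left of the cabinet (two or three of spare1-3 are there): cream carton of cover slips, 46 (its x) x 62 (its y) x 16 mm (its z, upright; either side may end up on top), about 50 g; the point is its centre, half-way up
- beaker_mid (a point): bystander: glass beaker, 63 mm across, 76 mm high, standing left of the cabinet; the point is its centre
- tape_mid (a point): bystander: roll of white cloth tape lying flat, 85 mm across, 25 mm high, far left; the point is its centre
- eyepiece_mid (a point): bystander: black eyepiece with a white collar, standing upright, 34 mm across, 48 mm high, left of the cabinet; the point is its centre
Things that resemble listed ones, but are neither listed nor needed, are in the scene too. Leave any black or yellow look-alike of the part that bears front1_mid alone.

How it is judged:
By the outcome, as a careful person would: the job done as asked, in the order asked, and still so for the second after the job is handed in, with the robot touching nothing.
Of front1, front2, front3 only 2 to 3 are there at a start; the rules pass over those that are not, and their reading is None.
Of spare1, spare2, spare3 only 2 to 3 are there at a start; the rules pass over those that are not, and their reading is None.
At some moment in a run one of spare1, spare2, spare3 may be knocked a few centimetres aside while the robot is not near it.
Once in a run the grip may slacken for a moment while it holds something.
It also fails if it takes over 210 s, if anything falls off the work surface, if the arm or the gripper's body presses on something with over 40 N, if the wrist force passes 120 N, or if a joint passes its speed limit or range.

## Working session

There is one attempt and no reset: what is moved stays moved. The work goes in short steps, Python scripts to look and compute and a tool call to move; the robot and the scene stay as the last step left them, time stands still between calls to the robot, and variables do not carry over. Pictures are saved under pics/ and viewed, on a budget of 14 in all, crops included, one or two more only if the job needs it, and the job is handed in when it is done.

Besides the shell and the picture viewer there is one more tool, called after ">>>" as name(argument=value, ...), one argument or row to a line, values as JSON. carry_out: Moves the arm, as the interface text tells. Its arguments: {"type":"object","properties":{"motion":{"type":"array","items":{"type":"array","items":{"type":"array","items":{"type":"number"}}}},"squeeze":{"type":"number"}},"required":["motion"]}

```bash
mkdir -p pics; cat > h.py <<'E'
import numpy as np, cv2
from plant import readout, eyes, ticket, r
from scipy.spatial.transform import Rotation as R
def snap(name,fn=None):
    s=eyes.snapshot(name)
    if fn: cv2.imwrite('pics/'+fn,cv2.cvtColor(s['pixels'],cv2.COLOR_RGB2BGR))
    return s
def rot(a):
    a=np.array(a,float)
    return a if a.shape==(3,3) else R.from_quat(a).as_matrix()
def ray(s,px,z):
    u=cv2.undistortPoints(np.array(px,float).reshape(-1,1,2),np.array(s['K']),np.array(s['dist_coeffs'])).reshape(-1,2)
    d=np.c_[u,np.ones(len(u))]@rot(s['attitude']).T; o=np.array(s['origin'])
    return o+d*((z-o[2])/d[:,2])[:,None]
def proj(s,P):
    A=rot(s['attitude']).T; t=-A@np.array(s['origin'])
    return cv2.projectPoints(np.array(P,float).reshape(-1,3),cv2.Rodrigues(A)[0],t,np.array(s['K']),np.array(s['dist_coeffs']))[0].reshape(-1,2)
def st():
    s=readout.get_state(); print('t',round(s['clock'],2),'p',np.round(s['tool_pos'],4),'R',np.round(rot(s['eef_rot']),3).tolist(),'F',np.round(s['contact_force'],1),'op',round(s['opening'],3)); return s
E
python3 - <<'E'
from h import *
s=st(); print(r.tip_reach, s['q'])
for n in('scene','top','wrist'):
    c=snap(n,n+'0.png'); print(n,np.round(c['origin'],3),c['attitude'])
E
```

```text
t 0.0 p [ 0.1507 -0.6059  0.2599] R [[0.97, 0.241, -0.001], [0.241, -0.97, 0.002], [-0.0, -0.002, -1.0]] F [-0.6  0.4 -0.9] op 1.002
0.022 [ 1.36077711  0.68999922 -0.19447604  1.56635738  0.15732838  0.90249937
 -0.2151268 ]
scene [-0.268  0.659  0.717] [-0.43393245  0.76182983 -0.41225812  0.24771187]
top [0.503 0.165 0.997] [-0.70218059  0.71037819 -0.02243878  0.04244694]
wrist [ 0.221 -0.589  0.384] [ 0.78013436 -0.60959322 -0.08754222  0.11010384]
```

View pics/top0.png

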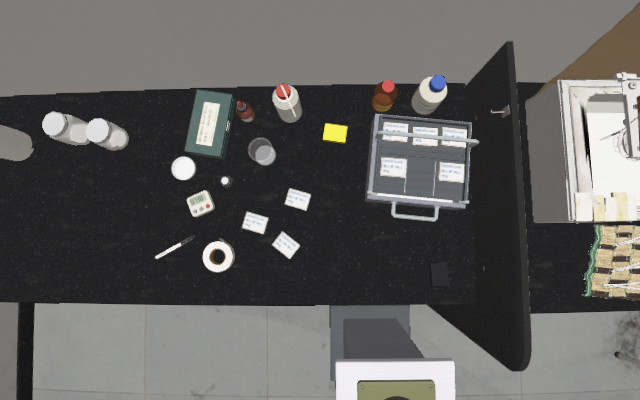

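View pics/scene0.png

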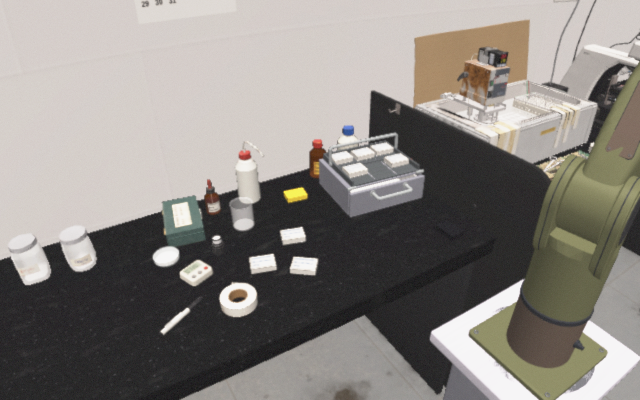

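The top view shows the cabinet at about (370–470, 115–207) and its drawer handle bar at (415,218). The front row has two boxes at (393,167) and (451,172), with an empty middle place. The back row boxes are at (396,131), (425,134) and (454,137). Three cream spares lie at (297,199), (255,222) and (286,244). The yellow look-alike at (335,133) and the black one at (440,273) are to be left alone.

```bash
cat > m.py <<'E'
from h import *
def boxes(s,z,roi,lo=150):
    im=s['pixels'].astype(int); m=((im.min(2)>lo)&(im.max(2)-im.min(2)<70)).astype(np.uint8)
    k=np.zeros_like(m); x0,y0,x1,y1=roi; k[y0:y1,x0:x1]=m[y0:y1,x0:x1]
    k=cv2.morphologyEx(k,cv2.MORPH_CLOSE,np.ones((5,5)))
    out=[]
    for c in cv2.findContours(k,cv2.RETR_EXTERNAL,cv2.CHAIN_APPROX_NONE)[0]:
        if cv2.contourArea(c)<120: continue
        P=ray(s,c.reshape(-1,2),z)[:,:2]*1000
        (cx,cy),(w,h),a=cv2.minAreaRect(P.astype(np.float32))
        if w<h: w,h,a=h,w,a+90
        out.append((cx,cy,w,h,(a+90)%180-90)); print('px',c.reshape(-1,2).mean(0).round(),'xy %.0f %.0f size %.0f x %.0f longaxis %.0f deg'%out[-1])
    return out
E
python3 - <<'E'
from m import *
s=snap('top')
print('spares');boxes(s,.016,(235,180,320,265))
print('tray');boxes(s,.116,(375,115,470,190))
print('cab front/handle',ray(s,[[392,217],[438,219]],.075).round(3).tolist())
print('hinge corners',ray(s,[[368,203],[467,207]],.11).round(3).tolist())
print('tray bar',ray(s,[[379,132],[477,142]],.165).round(3).tolist())
print('wall',ray(s,[[470,250],[470,120]],.2).round(3).tolist())
im=cv2.cvtColor(s['pixels'],cv2.COLOR_RGB2BGR)[100:230,355:490]
cv2.imwrite('pics/c1.png',cv2.resize(im,None,fx=4.4,fy=4.4,interpolation=cv2.INTER_CUBIC))
E
```

```text
spares
px [286. 245.] xy 462 289 size 62 x 46 longaxis 52 deg
px [255. 222.] xy 524 374 size 62 x 47 longaxis 73 deg
px [297. 199.] xy 586 257 size 62 x 46 longaxis 73 deg
tray
px [394. 168.] xy 650 11 size 64 x 56 longaxis 84 deg
px [452. 171.] xy 643 -132 size 98 x 64 longaxis -83 deg
px [416. 133.] xy 736 -61 size 239 x 59 longaxis 80 deg
cab front/handle [[0.532, 0.011, 0.075], [0.526, -0.106, 0.075]]
hinge corners [[0.566, 0.074, 0.11], [0.553, -0.168, 0.11]]
tray bar [[0.729, 0.05, 0.165], [0.702, -0.178, 0.165]]
wall [[0.454, -0.137, 0.2], [0.744, -0.151, 0.2]]
```

View pics/c1.png

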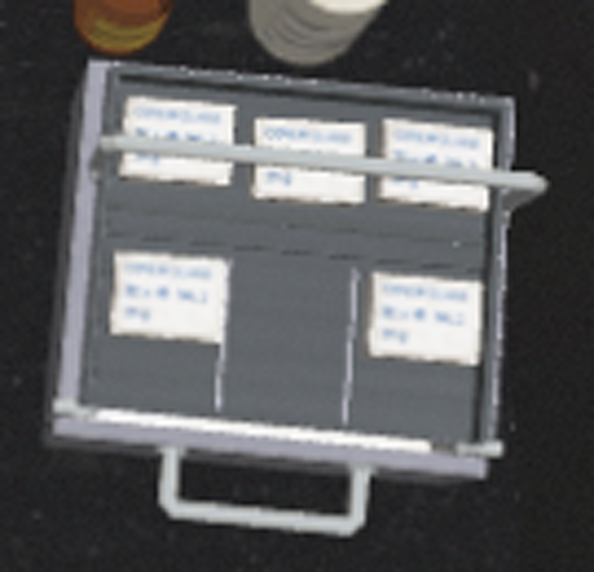

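The crop confirms the layout: two front boxes, a free middle place, and an empty strip in front of the lip. Next I compute the cabinet frame and check where the side wall is.

```bash
python3 - <<'E'
from m import *
s=snap('top')
f=lambda a:[[355+x/4.4,100+y/4.4] for x,y in a]
L,Rr=ray(s,f([[105,143],[545,184]]),.16); print('bar',L.round(3),Rr.round(3),(L+Rr)/2,np.linalg.norm(L-Rr))
yaw=np.arctan2(-(L-Rr)[0],(L-Rr)[1]); print('yaw',np.degrees(yaw))
X=np.array([np.cos(yaw),np.sin(yaw)]);Y=np.array([-X[1],X[0]])
H=((L+Rr)/2)[:2]-.137*X; print('hinge',H,'row',H+.065*X)
fb=ray(s,f([[166,296],[425,318]]),.116)[:,:2]; bb=ray(s,f([[177,143],[308,160],[435,164]]),.116)[:,:2]
for p in list(fb)+list(bb): print('box cab frame',((p-H)@X).round(4),((p-H)@Y).round(4))
h=ray(s,f([[165,514],[360,529]]),.07)[:,:2]; print('handle',h, h.mean(0),[((p-H)@X,(p-H)@Y) for p in h])
print('wall foot',ray(s,[[474,110],[476,300]],0).round(3)[:,:2].tolist())
# predict in scene view
c=snap('scene')
P=[[*(H+.137*X+.11*k*Y),.16] for k in(-1,1)]+[[*(h.mean(0)+.05*k*Y),.07] for k in(-1,1)]+[[*(H+.11*k*Y),.0935] for k in(-1,1)]
q=proj(c,P); im=cv2.cvtColor(c['pixels'],cv2.COLOR_RGB2BGR)
for a in q: cv2.drawMarker(im,tuple(int(v) for v in a.round()),(0,0,255),0,3,1)
cv2.imwrite('pics/c2.png',cv2.resize(im[120:220,300:440],None,fx=5,fy=5,interpolation=cv2.INTER_CUBIC))
E
```

```text
bar [0.729 0.05  0.16 ] [ 0.703 -0.185  0.16 ] [ 0.7161063  -0.06734364  0.16      ] 0.23614783155928235
yaw -6.1728104761445515
hinge [ 0.57990061 -0.05261236] row [ 0.64452375 -0.05960166]
box cab frame 0.0655 0.0724
box cab frame 0.0668 -0.0723
box cab frame 0.1532 0.073
box cab frame 0.1504 -0.0011
box cab frame 0.1549 -0.0726
handle [[ 0.53286121  0.00864498]
 [ 0.5227368  -0.10404107]] [ 0.527799   -0.04769805] [(np.float64(-0.053353526948673125), np.float64(0.05584414711835718)), (np.float64(-0.05130238439240216), np.float64(-0.057277214226298195))]
wall foot [[0.834, -0.243], [0.308, -0.223]]
```

View pics/c2.png

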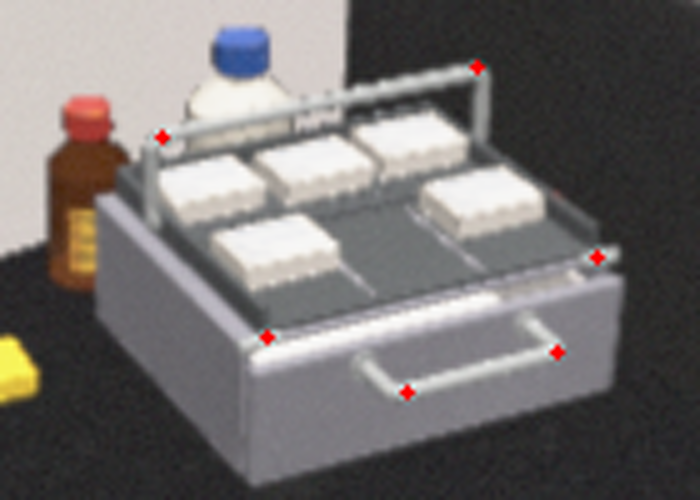

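The projected marks sit on the bar ends, the handle and the hinge, so the cabinet frame holds. The bar is 52 mm in front of the hinge, so the drawer is about 5 mm ajar. Next I measure the side panel, since the arm starts on its far side.

```bash
python3 - <<'E'
from m import *
s=snap('top')
for z in(.1,.15,.2,.25,.3,.35): print(z,ray(s,[[511,42],[527,366],[505,200],[520,200]],z)[:,:2].round(3).tolist())
print(ray(s,[[430,304]],0))
E
```

```text
0.1 [[0.984, -0.312], [0.167, -0.304], [0.57, -0.268], [0.569, -0.305]]
0.15 [[0.957, -0.285], [0.185, -0.278], [0.566, -0.243], [0.566, -0.279]]
0.2 [[0.93, -0.259], [0.204, -0.252], [0.562, -0.219], [0.562, -0.253]]
0.25 [[0.904, -0.232], [0.223, -0.226], [0.559, -0.195], [0.558, -0.227]]
0.3 [[0.877, -0.205], [0.242, -0.2], [0.555, -0.171], [0.555, -0.201]]
0.35 [[0.85, -0.179], [0.26, -0.173], [0.551, -0.147], [0.551, -0.174]]
[[ 0.29890476 -0.0983945   0.        ]]
```

View pics/wrist0.png

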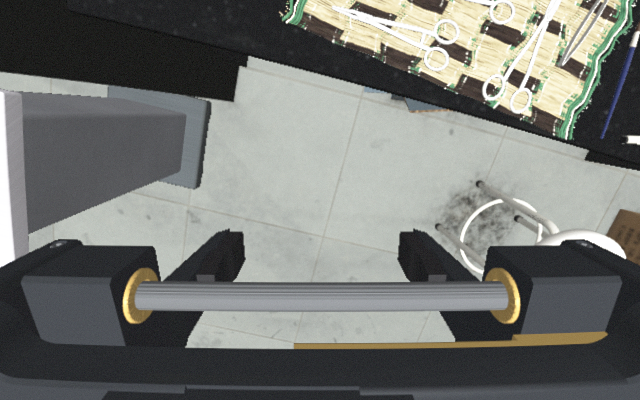

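The panel's left face is at y≈-0.235 and its top is at z≈0.17–0.2, so I cross above it at z≈0.32. The wrist view shows the open gripper over the floor with the panel corner at top left.

>>> carry_out(
  motion=[
    [[0,0,-20,0,0,0.117,100],[0,0,-20,0,0,0.117,60],[0,0,-20,0,0,0.117,30],[14,-25,0,0,0,0,0],[14,-25,0,0,0,0,0],[14,-25,0,0,0,0,0],[14,-25,0,0,0,0,0],[14,-25,0,0,0,0,0]],
  ],
  squeeze=20,
)

```text
clock: 1.15
tool_pos: [0.2345, -0.4887, 0.3208]
eef_rot: [0.999, -0.054, 0.0, 0.0]
contact_force: [0.8, 0.6, 0.0]
opening: 0.386
```

>>> carry_out(
  motion=[
    [[14,-25,0,0,0,0,0],[14,-25,0,0,0,0,0],[14,-25,0,0,0,0,0],[14,-25,0,0,0,0,0],[14,-25,0,0,0,0,0],[14,-25,0,0,0,0,0],[14,-25,0,0,0,0,0],[14,-25,0,0,0,0,0]],
  ],
)

```text
clock: 1.95
tool_pos: [0.3672, -0.3019, 0.3209]
eef_rot: [0.999, -0.054, 0.0, 0.0]
contact_force: [-0.4, 0.1, 0.3]
opening: 0.006
```

>>> carry_out(
  motion=[
    [[14,-25,0,0,0,0,0],[14,-25,0,0,0,0,0],[14,-25,0,0,0,0,0],[14,-25,0,0,0,0,0],[14,-25,0,0,0,0,0],[14,-25,0,0,0,0,0],[14,-25,0,0,0,0,0],[0,0,0,0,0,0,0]],
  ],
)

```text
clock: 2.75
tool_pos: [0.4853, -0.135, 0.3209]
eef_rot: [0.999, -0.05, 0.001, -0.001]
contact_force: [-0.6, 0.2, -0.6]
opening: 0.004
```

```bash
cat >> h.py <<'E'
H=np.array([.5799,-.0526]);YAW=np.radians(-6.17);CX=np.array([np.cos(YAW),np.sin(YAW)]);CY=np.array([-CX[1],CX[0]])
def go(x,y,z,yaw=None):  # target TCP in world (m); prints tool-axis shift in mm, and yaw error of tool x
    s=st();T=rot(s['eef_rot']);d=T.T@(np.array([x,y,z])-s['tool_pos'])*1000
    a=np.degrees(np.arctan2(T[1,0],T[0,0])); print('target',np.round([x,y,z],4),'shift',d.round(1),'toolx az',a.round(2),'tilt(z)',T[:,2].round(3),'turn rad' , None if yaw is None else round(-np.radians((yaw-a+180)%360-180),3))
def cab(x,y,z,yaw=None): p=H+x*CX+y*CY; go(p[0],p[1],z,yaw)
def incab():
    s=readout.get_state();p=s['tool_pos'][:2]-H;print('cab xy',(p@CX).round(4),(p@CY).round(4),'z',round(s['tool_pos'][2],4))
E
python3 -c "
from h import *
cab(-.033,0,.077,-6.17);print(readout.get_state()['q'].round(2))"
```

```text
t 2.75 p [ 0.4853 -0.135   0.3209] R [[0.995, -0.1, 0.003], [-0.1, -0.995, 0.002], [0.002, -0.003, -1.0]] F [-0.6  0.2 -0.6] op 0.004
target [ 0.5471 -0.0491  0.077 ] shift [ 52.3 -91.1 244.2] toolx az -5.73 tilt(z) [ 0.003  0.002 -1.   ] turn rad 0.008
[ 0.27  0.45 -0.13  1.85  0.07  0.85 -1.57]
```

>>> carry_out(
  motion=[
    [[13,-23,0,0,0,0.008,0],[13,-23,0,0,0,0,0],[13,-23,0,0,0,0,0],[13,-22,0,0,0,0,0],[0,0,30,0,0,0,0],[0,0,30,0,0,0,0],[0,0,30,0,0,0,0],[0,0,30,0,0,0,0]],
  ],
)

```text
clock: 3.55
tool_pos: [0.5445, -0.0557, 0.1998]
eef_rot: [0.998, -0.058, 0.0, 0.0]
contact_force: [0.5, -0.5, -0.2]
opening: 0.006
```

>>> carry_out(
  motion=[
    [[0,0,25,0,0,0,0],[0,0,25,0,0,0,0],[0,0,15,0,0,0,0],[0,0,0,0,0,0,0]],
  ],
)

```text
clock: 3.95
tool_pos: [0.5431, -0.0556, 0.1339]
eef_rot: [0.998, -0.058, -0.002, 0.0]
contact_force: [-0.2, -0.1, -0.1]
opening: 0.002
```

```bash
python3 -c "
from h import *
cab(-.033,0,.077,-6.17)
s=snap('wrist','w1.png')
b=[proj(s,[[*(H-.052*CX+k*CY),.07]]).round().tolist() for k in(-.05,.05)];print(b)"
```

```text
t 3.95 p [ 0.5431 -0.0556  0.1339] R [[0.993, -0.116, -0.004], [-0.116, -0.993, -0.0], [-0.004, 0.001, -1.0]] F [-0.2 -0.1 -0.1] op 0.002
target [ 0.5471 -0.0491  0.077 ] shift [ 3.4 -7.  56.9] toolx az -6.63 tilt(z) [-0.004 -0.    -1.   ] turn rad -0.008
[[[380.0, 239.0]], [[243.0, 240.0]]]
```

View pics/w1.png

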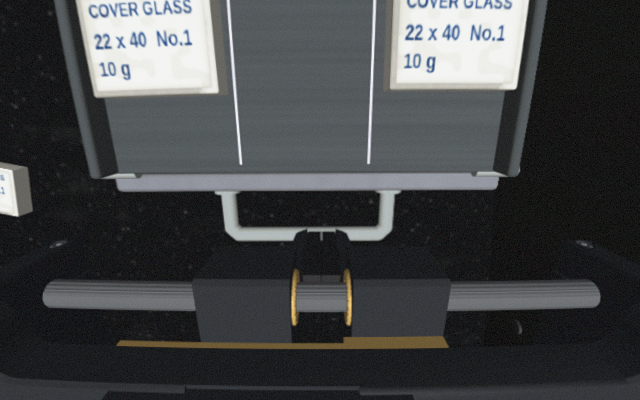

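The bar spans columns 225–392 at row ≈235, about 3 mm further in than predicted, and the fingertips are at (322,235). I add 2 mm and go down into the gap.

>>> carry_out(
  motion=[
    [[6,-7,0,0,0,-0.008,0],[0,0,0,0,0,0,0],[0,0,15,0,0,0,0],[0,0,15,0,0,0,0],[0,0,15,0,0,0,0],[0,0,12,0,0,0,0],[0,0,0,0,0,0,0]],
  ],
)

```text
clock: 4.7
tool_pos: [0.5511, -0.0483, 0.0779]
eef_rot: [0.999, -0.053, -0.001, 0.0]
contact_force: [0.2, 0.0, 0.3]
opening: 0.007
```

```bash
python3 -c "
from h import *
st();incab()"
```

```text
t 4.7 p [ 0.5511 -0.0483  0.0779] R [[0.994, -0.107, -0.001], [-0.107, -0.994, 0.0], [-0.001, 0.0, -1.0]] F [0.2 0.  0.3] op 0.007
cab xy -0.0291 0.0011 z 0.0779
```

>>> carry_out(
  motion=[
    [[-6,0,0,0,0,0,0],[-12,0,0,0,0,0,0],[-14,0,0,0,0,0,0],[-14,0,0,0,0,0,0],[-14,0,0,0,0,0,0],[-14,0,0,0,0,0,0],[-14,0,0,0,0,0,0],[-12,0,0,0,0,0,0]],
  ],
)

```text
clock: 5.5
tool_pos: [0.4531, -0.0375, 0.0798]
eef_rot: [0.999, -0.054, 0.002, -0.0]
contact_force: [1.6, -0.3, -0.6]
opening: 0.006
```

>>> carry_out(
  motion=[
    [[-8,0,0,0,0,0,0],[-4,0,0,0,0,0,0],[-2,0,0,0,0,0,0]],
  ],
)

```text
clock: 5.8
tool_pos: [0.4427, -0.0365, 0.0797]
eef_rot: [0.999, -0.054, 0.005, -0.0]
contact_force: [7.2, -1.1, 2.6]
opening: 0.004
```

```bash
python3 -c "
from h import *
st();incab()"
```

```text
t 5.8 p [ 0.4427 -0.0365  0.0797] R [[0.994, -0.107, 0.01], [-0.107, -0.994, 0.0], [0.01, -0.001, -1.0]] F [ 7.2 -1.1  2.6] op 0.004
cab xy -0.1381 0.0013 z 0.0797
```

>>> carry_out(
  motion=[
    [[-3,0,0,0,0,0,0],[-3,0,0,0,0,0,0],[0,0,0,0,0,0,0]],
  ],
)

```text
clock: 6.1
tool_pos: [0.4424, -0.0364, 0.0799]
eef_rot: [0.998, -0.054, 0.01, -0.0]
contact_force: [15.5, -2.5, -2.0]
opening: 0.008
```

```bash
python3 -c "
from h import *
st();incab()"
```

```text
t 6.1 p [ 0.4424 -0.0364  0.0799] R [[0.994, -0.108, 0.019], [-0.108, -0.994, -0.0], [0.019, -0.002, -1.0]] F [15.5 -2.5 -2. ] op 0.008
cab xy -0.1384 0.0013 z 0.0799
```

Drawer is at its stop. I back off, rise, and turn 90° for the tray bar.

>>> carry_out(
  motion=[
    [[8,0,0,0,0,0,0],[6,0,0,0,0,0,0],[0,0,-25,0,0,0,0],[0,0,-35,0,0,0,0],[0,0,-40,0,0,0,0],[0,0,-40,0,0,0,20],[0,0,-40,0,0,0,50],[0,0,0,0,0,-0.142,60]],
  ],
)

```text
clock: 6.9
tool_pos: [0.4473, -0.0374, 0.2628]
eef_rot: [1.0, 0.019, 0.003, 0.001]
contact_force: [0.5, -0.1, -0.7]
opening: 0.252
```

>>> carry_out(
  motion=[
    [[0,0,0,0,0,-0.143,60],[0,0,0,0,0,-0.143,60],[0,0,0,0,0,-0.143,60],[0,0,0,0,0,-0.143,60],[0,0,0,0,0,-0.143,60],[0,0,0,0,0,-0.143,60],[0,0,0,0,0,-0.143,60],[0,0,0,0,0,-0.143,60]],
  ],
)

```text
clock: 7.7
tool_pos: [0.4446, -0.0376, 0.2583]
eef_rot: [0.83, 0.558, -0.002, -0.0]
contact_force: [-0.0, -0.5, 0.6]
opening: 0.604
```

>>> carry_out(
  motion=[
    [[0,0,0,0,0,-0.143,60],[0,0,0,0,0,-0.143,60],[0,0,0,0,0,0,60]],
  ],
)

```text
clock: 8.0
tool_pos: [0.4447, -0.0376, 0.2583]
eef_rot: [0.743, 0.669, -0.001, -0.001]
contact_force: [0.0, -0.3, 0.0]
opening: 0.6
```

```bash
python3 -c "
from h import *
cab(.137,0,.163,83.83);incab()"
```

```text
t 8.0 p [ 0.4447 -0.0376  0.2583] R [[0.105, 0.994, -0.003], [0.994, -0.105, -0.0], [-0.001, -0.003, -1.0]] F [ 0.  -0.3  0. ] op 0.6
target [ 0.7161 -0.0673  0.163 ] shift [ -1.  273.3  94.5] toolx az 83.96 tilt(z) [-0.003 -0.    -1.   ] turn rad 0.002
cab xy -0.136 0.0004 z 0.2583
```

>>> carry_out(
  motion=[
    [[0,35,0,0,0,0,60],[0,35,0,0,0,0,60],[0,35,0,0,0,0,60],[0,35,0,0,0,0,60],[0,35,0,0,0,0,60],[0,35,0,0,0,0,60],[0,35,0,0,0,0,60],[0,28,0,0,0,0,60]],
  ],
)

```text
clock: 8.8
tool_pos: [0.7183, -0.0663, 0.2579]
eef_rot: [0.745, 0.667, -0.001, -0.0]
contact_force: [0.9, 0.6, -0.7]
opening: 0.601
```

>>> carry_out(
  motion=[
    [[0,0,20,0,0,0,60],[0,0,0,0,0,0,60]],
  ],
)

```text
clock: 9.0
tool_pos: [0.7156, -0.0662, 0.2351]
eef_rot: [0.744, 0.668, -0.003, -0.002]
contact_force: [-0.6, -0.3, -0.8]
opening: 0.601
```

```bash
python3 -c "
from h import *
cab(.137,0,.163,83.83);incab();snap('wrist','w2.png')"
```

```text
t 9.0 p [ 0.7156 -0.0662  0.2351] R [[0.108, 0.994, -0.007], [0.994, -0.108, -0.001], [-0.002, -0.007, -1.0]] F [-0.6 -0.3 -0.8] op 0.601
target [ 0.7161 -0.0673  0.163 ] shift [-1.   1.1 72.1] toolx az 83.82 tilt(z) [-0.007 -0.001 -1.   ] turn rad -0.0
cab xy 0.1364 0.0011 z 0.2351
```

View pics/w2.png

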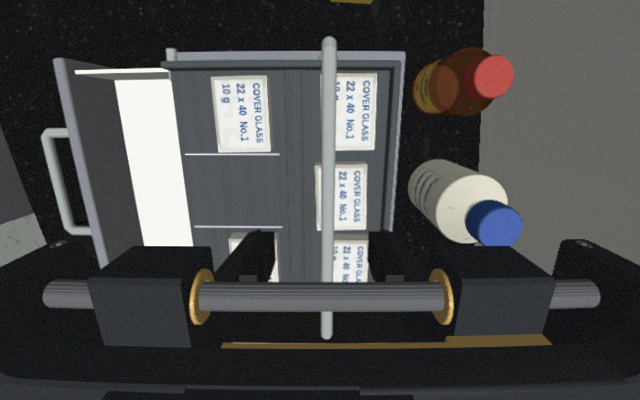

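The bar lies centred between the open fingers at about column 327, and the open drawer shows on the left. I check the bottle height behind the cabinet before lowering the body there.

```bash
python3 - <<'E'
from h import *
t=snap('top');c=snap('scene')
def tri(a,b):
    A=ray(t,[a],0)[0];o=np.array(t['origin']);B=ray(c,[b],0)[0];p=np.array(c['origin'])
    d1=(A-o)/np.linalg.norm(A-o);d2=(B-p)/np.linalg.norm(B-p)
    k=np.linalg.lstsq(np.c_[d1,-d2],p-o,rcond=None)[0];P=(o+k[0]*d1+p+k[1]*d2)/2;q=P[:2]-H
    print(P.round(3),'cab',(q@CX).round(3),(q@CY).round(3),'gap',np.linalg.norm(o+k[0]*d1-p-k[1]*d2).round(3))
tri((438,82),(348,129)); tri((387,86),(317.5,142))
E
```

```text
[ 0.861 -0.103  0.135] cab 0.285 -0.02 gap 0.0
[0.859 0.019 0.118] cab 0.269 0.101 gap 0.003
```

>>> carry_out(
  motion=[
    [[-1,1,15,0,0,0,60],[0,0,20,0,0,0,60],[0,0,20,0,0,0,60],[0,0,17,0,0,0,60],[0,0,0,0,0,0,20],[0,0,0,0,0,0,0],[0,0,0,0,0,0,0],[0,0,0,0,0,0,0]],
  ],
  squeeze=45,
)

```text
clock: 9.95
tool_pos: [0.7192, -0.0671, 0.168]
eef_rot: [0.744, 0.669, 0.001, 0.001]
contact_force: [-0.2, -0.2, -0.6]
opening: 0.261
```

```bash
python3 -c "
from h import *
cab(.137,0,.163,83.83);incab();print(readout.get_state()['q'].round(2))"
```

```text
t 9.95 p [ 0.7192 -0.0671  0.168 ] R [[0.106, 0.994, 0.002], [0.994, -0.106, 0.0], [0.0, 0.002, -1.0]] F [-0.2 -0.2 -0.6] op 0.261
target [ 0.7161 -0.0673  0.163 ] shift [-0.6 -3.   5. ] toolx az 83.92 tilt(z) [ 0.002  0.    -1.   ] turn rad 0.001
cab xy 0.14 0.0006 z 0.168
[ 0.27  0.97 -0.54  1.3   0.52  1.01 -0.46]
```

>>> carry_out(
  motion=[
    [[0,-1.5,5,0,0,0,25],[0,0,0,0,0,0,0],[0,0,0,0,0,0,0],[0,0,0,0,0,0,0],[0,0,0,0,0,0,0]],
  ],
)

```text
clock: 10.45
tool_pos: [0.7195, -0.0674, 0.1621]
eef_rot: [0.744, 0.668, 0.002, 0.002]
contact_force: [6.4, -0.2, -3.8]
opening: 0.09
```

```bash
python3 -c "
from h import *
cab(.137,0,.163,83.83);incab();print(readout.get_state()['q'].round(2))"
```

```text
t 10.45 p [ 0.7195 -0.0674  0.1621] R [[0.106, 0.994, 0.006], [0.994, -0.106, 0.0], [0.001, 0.006, -1.0]] F [ 6.4 -0.2 -3.8] op 0.09
target [ 0.7161 -0.0673  0.163 ] shift [-0.3 -3.4 -0.9] toolx az 83.89 tilt(z) [ 0.006  0.    -1.   ] turn rad 0.001
cab xy 0.1404 0.0003 z 0.1621
[ 0.27  0.97 -0.54  1.31  0.53  1.   -0.46]
```

>>> carry_out(
  motion=[
    [[0,-0.7,-1.4,-0.01,0,0,0],[0,-1.4,-2.7,-0.02,0,0,0],[0,-2.1,-4.1,-0.03,0,0,0],[0,-2.1,-4.1,-0.03,0,0,0],[0,-2.1,-4.1,-0.03,0,0,0],[0,-2.1,-4.1,-0.03,0,0,0],[0,-1.4,-2.7,-0.02,0,0,0],[0,0,0,0,0,0,0]],
  ],
)

```text
clock: 11.25
tool_pos: [0.7053, -0.0659, 0.1852]
eef_rot: [0.741, 0.666, 0.059, 0.065]
contact_force: [5.2, -0.1, -3.3]
opening: 0.086
```

```bash
cat >> h.py <<'E'
def lift():
    s=st();T=rot(s['eef_rot']);p=s['tool_pos'];g=p+.003*T[:,2];q=g[:2]-H-.003*CX
    print('tool tilt',np.arcsin(T[:2,2]@CX).round(3),'bar angle',(np.arctan2(g[2]-.0935,q@CX)-np.arctan2(66,137)).round(3),'rad',np.hypot(g[2]-.0935,q@CX).round(4),s['q'].round(2))
E
python3 -c "
from h import *
lift()"
```

```text
t 11.25 p [ 0.7053 -0.0659  0.1852] R [[0.106, 0.979, 0.174], [0.994, -0.104, -0.018], [0.0, 0.175, -0.985]] F [ 5.2 -0.1 -3.3] op 0.086
tool tilt 0.175 bar angle 0.174 rad 0.1522 [ 0.28  0.86 -0.5   1.53  0.61  0.73 -0.58]
```

>>> carry_out(
  motion=[
    [[0,-1.4,-2.7,-0.02,0,0,0],[0,-2.1,-4.1,-0.03,0,0,0],[0,-2.1,-4.1,-0.03,0,0,0],[0,-2.1,-4.1,-0.03,0,0,0],[0,-2.1,-4.1,-0.03,0,0,0],[0,-1.4,-2.7,-0.02,0,0,0],[0,0,0,0,0,0,0]],
  ],
)

```text
clock: 11.95
tool_pos: [0.689, -0.064, 0.2038]
eef_rot: [0.733, 0.659, 0.111, 0.124]
contact_force: [5.8, -0.8, -3.6]
opening: 0.093
```

```bash
python3 -c "
from h import *
lift()"
```

```text
t 11.95 p [ 0.689  -0.064   0.2038] R [[0.105, 0.939, 0.326], [0.994, -0.1, -0.035], [0.0, 0.328, -0.945]] F [ 5.8 -0.8 -3.6] op 0.093
tool tilt 0.334 bar angle 0.335 rad 0.1522 [ 0.23  0.76 -0.38  1.73  0.74  0.45 -0.75]
```

```bash
cat >> h.py <<'E'
def arc(a0,a1,t0,t1,n):  # tool-axis shifts (y,z mm) to carry grasp point along bar arc, tilt changing
    f=lambda a:152.07*np.array([np.cos(a+.4490),np.sin(a+.4490)])
    pos=lambda a,t:f(a)-3*np.array([np.sin(t),-np.cos(t)])
    A=np.linspace(a0,a1,n+1);T=np.linspace(t0,t1,n+1)
    for i in range(n):
        d=pos(A[i+1],T[i+1])-pos(A[i],T[i]);t=T[i]
        print([0,round(float(d@[np.cos(t),np.sin(t)]),1),round(float(d@[np.sin(t),-np.cos(t)]),1),round(-float(T[i+1]-T[i]),3)])
E
python3 -c "
from h import *
arc(.335,.545,.335,.415,8);arc(.545,.73,.415,.495,8)"
```

```text
[0, -1.8, -3.6, -0.01]
[0, -1.9, -3.5, -0.01]
[0, -1.9, -3.5, -0.01]
[0, -2.0, -3.5, -0.01]
[0, -2.0, -3.4, -0.01]
[0, -2.1, -3.4, -0.01]
[0, -2.1, -3.4, -0.01]
[0, -2.2, -3.3, -0.01]
[0, -2.0, -2.9, -0.01]
[0, -2.0, -2.9, -0.01]
[0, -2.1, -2.9, -0.01]
[0, -2.1, -2.8, -0.01]
[0, -2.1, -2.8, -0.01]
[0, -2.2, -2.8, -0.01]
[0, -2.2, -2.8, -0.01]
[0, -2.2, -2.7, -0.01]
```

>>> carry_out(
  motion=[
    [[0,-1.8,-3.6,-0.01,0,0,0],[0,-1.9,-3.5,-0.01,0,0,0],[0,-1.9,-3.5,-0.01,0,0,0],[0,-2.0,-3.5,-0.01,0,0,0],[0,-2.0,-3.4,-0.01,0,0,0],[0,-2.1,-3.4,-0.01,0,0,0],[0,-2.1,-3.4,-0.01,0,0,0],[0,-2.2,-3.3,-0.01,0,0,0]],
  ],
)

```text
clock: 12.75
tool_pos: [0.6645, -0.0613, 0.2232]
eef_rot: [0.728, 0.654, 0.137, 0.152]
contact_force: [5.2, -1.2, -4.9]
opening: 0.088
```

```bash
python3 -c "
from h import *
lift()"
```

```text
t 12.75 p [ 0.6645 -0.0613  0.2232] R [[0.106, 0.911, 0.399], [0.994, -0.097, -0.042], [0.001, 0.401, -0.916]] F [ 5.2 -1.2 -4.9] op 0.088
tool tilt 0.413 bar angle 0.541 rad 0.1518 [ 0.16  0.68 -0.26  1.87  0.83  0.28 -0.88]
```

Works well; the bar pivots in the grip. On to 0.73 rad.

>>> carry_out(
  motion=[
    [[0,-2.0,-2.9,-0.01,0,0,0],[0,-2.0,-2.9,-0.01,0,0,0],[0,-2.1,-2.9,-0.01,0,0,0],[0,-2.1,-2.8,-0.01,0,0,0],[0,-2.1,-2.8,-0.01,0,0,0],[0,-2.2,-2.8,-0.01,0,0,0],[0,-2.2,-2.8,-0.01,0,0,0],[0,-2.2,-2.7,-0.01,0,0,0]],
  ],
)

```text
clock: 13.55
tool_pos: [0.6388, -0.0584, 0.236]
eef_rot: [0.721, 0.649, 0.162, 0.18]
contact_force: [5.6, 1.5, -4.4]
opening: 0.086
```

>>> carry_out(
  motion=[
    [[0,0,0,0,0,0,0],[0,0,0,0,0,0,0],[0,0,0,0,0,0,0],[0,0,0,0,0,0,0],[0,0,0,0,0,0,0]],
  ],
)

```text
clock: 14.05
tool_pos: [0.6386, -0.0585, 0.2359]
eef_rot: [0.721, 0.649, 0.162, 0.18]
contact_force: [3.9, -0.8, -5.5]
opening: 0.085
```

```bash
python3 -c "
from h import *
lift()
c=snap('scene')['pixels'][90:240,280:460];t=snap('top')['pixels'][90:240,340:520]
im=np.hstack([cv2.resize(a,None,fx=2.2,fy=2.6,interpolation=cv2.INTER_CUBIC) for a in(c,t)])
cv2.imwrite('pics/l1.png',im[:,:,::-1])"
```

```text
t 14.05 p [ 0.6386 -0.0585  0.2359] R [[0.106, 0.878, 0.467], [0.994, -0.094, -0.049], [0.001, 0.47, -0.883]] F [ 3.9 -0.8 -5.5] op 0.085
tool tilt 0.489 bar angle 0.732 rad 0.1511 [-0.02  0.62  0.02  2.01  1.04  0.04 -1.14]
```

View pics/l1.png

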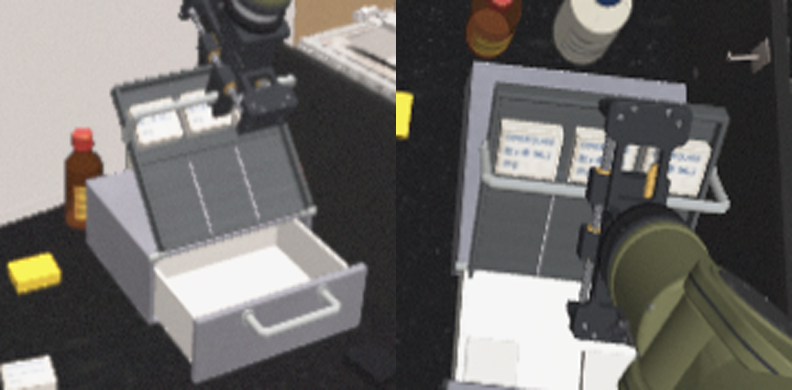

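The front strip is empty, both boxes lie in the drawer, and the back row is behind the lip. Joint 6 is at its lower limit, so I go no higher. Lowering now.

```bash
python3 -c "
from h import *
arc(.732,.545,.489,.415,8);arc(.545,.335,.415,.335,8)"
```

```text
[0, 2.3, 2.8, 0.009]
[0, 2.2, 2.8, 0.009]
[0, 2.2, 2.8, 0.009]
[0, 2.1, 2.9, 0.009]
[0, 2.1, 2.9, 0.009]
[0, 2.1, 2.9, 0.009]
[0, 2.0, 2.9, 0.009]
[0, 2.0, 3.0, 0.009]
[0, 2.2, 3.4, 0.01]
[0, 2.1, 3.4, 0.01]
[0, 2.1, 3.4, 0.01]
[0, 2.0, 3.5, 0.01]
[0, 1.9, 3.5, 0.01]
[0, 1.9, 3.5, 0.01]
[0, 1.8, 3.6, 0.01]
[0, 1.8, 3.6, 0.01]
```

>>> carry_out(
  motion=[
    [[0,2.3,2.8,0.01,0,0,0],[0,2.2,2.8,0.009,0,0,0],[0,2.2,2.8,0.009,0,0,0],[0,2.1,2.9,0.009,0,0,0],[0,2.1,2.9,0.009,0,0,0],[0,2.1,2.9,0.009,0,0,0],[0,2.0,2.9,0.009,0,0,0],[0,2.0,3.0,0.009,0,0,0]],
  ],
)

```text
clock: 14.95
tool_pos: [0.6639, -0.0613, 0.223]
eef_rot: [0.728, 0.654, 0.138, 0.154]
contact_force: [2.8, 0.9, -1.5]
opening: 0.089
```

>>> carry_out(
  motion=[
    [[0,2.2,3.4,0.01,0,0,0],[0,2.1,3.4,0.01,0,0,0],[0,2.1,3.4,0.01,0,0,0],[0,2.0,3.5,0.01,0,0,0],[0,1.9,3.5,0.01,0,0,0],[0,1.9,3.5,0.01,0,0,0],[0,1.8,3.6,0.01,0,0,0],[0,1.8,3.6,0.01,0,0,0]],
  ],
)

```text
clock: 15.75
tool_pos: [0.689, -0.0642, 0.2028]
eef_rot: [0.733, 0.659, 0.112, 0.124]
contact_force: [2.9, 0.9, -1.4]
opening: 0.081
```

```bash
python3 -c "
from h import *
lift()
arc(.335,.0,.335,.0,12)"
```

```text
t 15.75 p [ 0.689  -0.0642  0.2028] R [[0.106, 0.939, 0.328], [0.994, -0.1, -0.035], [-0.0, 0.33, -0.944]] F [ 2.9  0.9 -1.4] op 0.081
tool tilt 0.336 bar angle 0.331 rad 0.1515 [ 0.26  0.77 -0.44  1.73  0.82  0.47 -0.81]
[0, 1.9, 3.9, 0.028]
[0, 1.9, 3.9, 0.028]
[0, 1.9, 3.9, 0.028]
[0, 1.9, 3.9, 0.028]
[0, 1.9, 3.9, 0.028]
[0, 1.9, 3.9, 0.028]
[0, 1.9, 3.9, 0.028]
[0, 1.9, 3.9, 0.028]
[0, 1.9, 3.9, 0.028]
[0, 1.9, 3.9, 0.028]
[0, 1.9, 3.9, 0.028]
[0, 1.9, 3.9, 0.028]
```

>>> carry_out(
  motion=[
    [[0,1.9,3.9,0.028,0,0,0],[0,1.9,3.9,0.028,0,0,0],[0,1.9,3.9,0.028,0,0,0],[0,1.9,3.9,0.028,0,0,0],[0,1.9,3.9,0.028,0,0,0],[0,1.9,3.9,0.028,0,0,0],[0,1.9,3.9,0.028,0,0,0],[0,1.9,3.9,0.028,0,0,0]],
  ],
)

```text
clock: 16.55
tool_pos: [0.7109, -0.0666, 0.1758]
eef_rot: [0.742, 0.668, 0.037, 0.041]
contact_force: [3.3, 0.1, -2.2]
opening: 0.088
```

>>> carry_out(
  motion=[
    [[0,1.6,3.2,0.028,0,0,0],[0,1.6,3.2,0.028,0,0,0],[0,1.6,3.2,0.028,0,0,0],[0,1.0,2.4,0.018,0,0,0],[0,0,0,0,0,0,0]],
  ],
)

```text
clock: 17.05
tool_pos: [0.7178, -0.0674, 0.1638]
eef_rot: [0.744, 0.668, 0.003, 0.004]
contact_force: [4.2, -0.6, -4.0]
opening: 0.086
```

```bash
python3 -c "
from h import *
lift()"
```

```text
t 17.05 p [ 0.7178 -0.0674  0.1638] R [[0.106, 0.994, 0.01], [0.994, -0.106, -0.001], [0.0, 0.01, -1.0]] F [ 4.2 -0.6 -4. ] op 0.086
tool tilt 0.01 bar angle 0.011 rad 0.1515 [ 0.3   0.98 -0.59  1.31  0.58  1.01 -0.5 ]
```

>>> carry_out(
  motion=[
    [[0,0.8,1.7,0.01,0,0,0],[0,0,0,0,0,0,15],[0,0,0,0,0,0,40],[0,0,0,0,0,0,40],[0,0,-20,0,0,0,40],[0,0,-30,0,0,0,40],[0,0,-30,0,0,0,40],[0,0,-20,0,0,0,0]],
  ],
  squeeze=20,
)

```text
clock: 17.85
tool_pos: [0.7178, -0.0665, 0.2659]
eef_rot: [0.743, 0.669, 0.001, 0.0]
contact_force: [0.4, -0.3, 0.4]
opening: 0.326
```

>>> carry_out(
  motion=[
    [[0,-40,0,0,0,0,0],[0,-40,0,0,0,0,0],[0,-40,0,0,0,0,0],[0,-40,0,0,0,0,0],[0,-40,0,0,0,0,0],[0,-40,0,0,0,0,0],[0,-40,0,0,0,0,0],[0,-35,0,0,0,0,0]],
  ],
)

```text
clock: 18.65
tool_pos: [0.4017, -0.0338, 0.2634]
eef_rot: [0.743, 0.669, -0.001, 0.0]
contact_force: [0.6, 0.6, 0.3]
opening: 0.002
```

```bash
python3 -c "
from h import *
cab(-.185,0,.084,83.83);incab()
t=snap('top')['pixels'][100:260,350:490]
cv2.imwrite('pics/d1.png',cv2.resize(t,None,fx=3.6,fy=3.6,interpolation=cv2.INTER_CUBIC)[:,:,::-1])"
```

```text
t 18.65 p [ 0.4017 -0.0338  0.2634] R [[0.105, 0.994, -0.001], [0.994, -0.105, -0.001], [-0.001, -0.001, -1.0]] F [0.6 0.6 0.3] op 0.002
target [ 0.396  -0.0327  0.084 ] shift [  0.7  -5.6 179.4] toolx az 83.96 tilt(z) [-0.001 -0.001 -1.   ] turn rad 0.002
cab xy -0.1792 -0.0005 z 0.2634
```

View pics/d1.png

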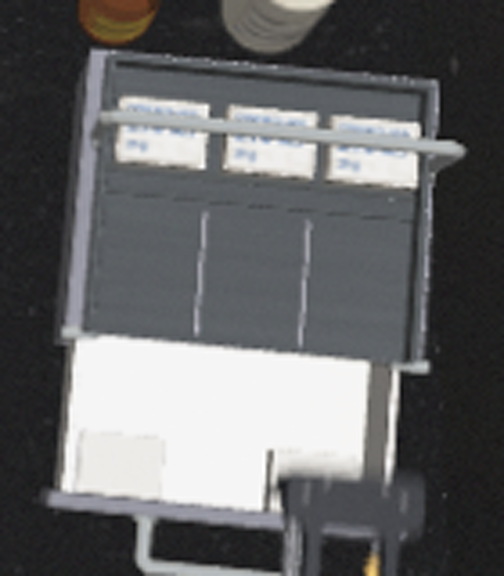

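The tray is flat, the three back-row boxes are still behind the lip, and both dispensed boxes lie in the drawer against its front. Now I go down in front of the bar and push.

>>> carry_out(
  motion=[
    [[0,-7,0,0,0,0,0],[0,0,30,0,0,0,0],[0,0,30,0,0,0,0],[0,0,30,0,0,0,0],[0,0,30,0,0,0,0],[0,0,25,0,0,0,0],[0,0,0,0,0,0,0]],
  ],
)

```text
clock: 19.4
tool_pos: [0.3978, -0.0333, 0.116]
eef_rot: [0.743, 0.669, -0.002, 0.0]
contact_force: [0.1, 0.5, 0.6]
opening: 0.007
```

```bash
python3 -c "
from h import *
cab(-.185,0,.084,83.83);incab()"
```

```text
t 19.4 p [ 0.3978 -0.0333  0.116 ] R [[0.104, 0.995, -0.003], [0.995, -0.104, -0.003], [-0.004, -0.003, -1.0]] F [0.1 0.5 0.6] op 0.007
target [ 0.396  -0.0327  0.084 ] shift [ 0.5 -1.8 32. ] toolx az 84.02 tilt(z) [-0.003 -0.003 -1.   ] turn rad 0.003
cab xy -0.1831 -0.0003 z 0.116
```

>>> carry_out(
  motion=[
    [[0,-2,16,0,0,0,0],[0,0,16,0,0,0,0],[0,0,0,0,0,0,0]],
  ],
)

```text
clock: 19.7
tool_pos: [0.3916, -0.0331, 0.0931]
eef_rot: [0.742, 0.67, -0.008, -0.006]
contact_force: [0.4, 0.7, -0.1]
opening: 0.002
```

>>> carry_out(
  motion=[
    [[0,6,0,0,0,0,0],[0,10,0,0,0,0,0],[0,13,0,0,0,0,0],[0,13,0,0,0,0,0],[0,13,0,0,0,0,0],[0,13,0,0,0,0,0],[0,13,0,0,0,0,0],[0,13,0,0,0,0,0]],
  ],
)

```text
clock: 20.5
tool_pos: [0.4848, -0.0434, 0.0937]
eef_rot: [0.743, 0.669, -0.008, -0.007]
contact_force: [-2.6, -1.5, 10.8]
opening: 0.002
```

>>> carry_out(
  motion=[
    [[0,8,0,0,0,0,0],[0,7,0,0,0,0,0],[0,5,0,0,0,0,0],[0,4,0,0,0,0,0],[0,0,0,0,0,0,0]],
  ],
)

```text
clock: 21.0
tool_pos: [0.5091, -0.0456, 0.093]
eef_rot: [0.743, 0.669, -0.007, -0.007]
contact_force: [0.1, -0.7, 0.4]
opening: 0.004
```

```bash
python3 -c "
from h import *
st();incab()"
```

```text
t 21.0 p [ 0.5091 -0.0456  0.093 ] R [[0.105, 0.994, -0.019], [0.995, -0.105, 0.001], [-0.001, -0.019, -1.0]] F [ 0.1 -0.7  0.4] op 0.004
cab xy -0.0712 -0.0007 z 0.093
```

```bash
python3 -c "
from h import *
c=snap('scene')['pixels'][110:250,280:460];t=snap('top')['pixels'][110:250,340:520]
im=np.hstack([cv2.resize(a,None,fx=2.2,fy=2.6,interpolation=cv2.INTER_CUBIC) for a in(c,t)])
cv2.imwrite('pics/d2.png',im[:,:,::-1])"
```

```text
(no output)
```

View pics/d2.png

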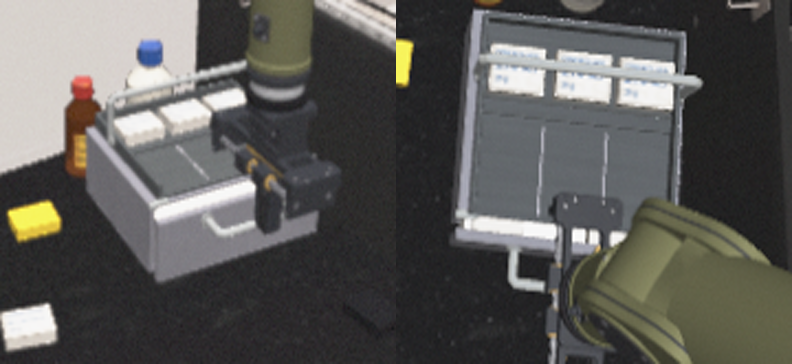

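The drawer is still about 10 mm ajar, and the tips (z≈0.071) ride near the top of the bar. I back off, go lower and push again.

>>> carry_out(
  motion=[
    [[0,0,-15,0,0,0,0],[0,-15,0,0,0,0,0],[0,-12,0,0,0,0,0],[0,0,10,0,0,0,0],[0,0,14,0,0,0,0],[0,0,0,0,0,0,0]],
  ],
)

```text
clock: 21.7
tool_pos: [0.4805, -0.043, 0.0809]
eef_rot: [0.743, 0.67, -0.009, -0.007]
contact_force: [0.2, -0.3, 0.4]
opening: 0.008
```

```bash
python3 -c "
from h import *
cab(-.095,0,.080,83.83);incab();print(readout.get_state()['q'].round(2))"
```

```text
t 21.7 p [ 0.4805 -0.043   0.0809] R [[0.103, 0.994, -0.024], [0.995, -0.103, -0.002], [-0.004, -0.023, -1.0]] F [ 0.2 -0.3  0.4] op 0.008
target [ 0.4855 -0.0424  0.08  ] shift [1.1 4.9 0.8] toolx az 84.07 tilt(z) [-0.024 -0.002 -1.   ] turn rad 0.004
cab xy -0.0998 -0.0011 z 0.0809
[ 0.28  0.87 -0.47  2.09  0.96  0.44 -1.07]
```

>>> carry_out(
  motion=[
    [[0,6,0,-0.024,0,0,0],[0,8,0,0,0,0,0],[0,8,0,0,0,0,0],[0,7,0,0,0,0,0],[0,5,0,0,0,0,0],[0,3,0,0,0,0,0],[0,0,0,0,0,0,0]],
  ],
)

```text
clock: 22.4
tool_pos: [0.5174, -0.047, 0.0819]
eef_rot: [0.743, 0.669, -0.001, 0.002]
contact_force: [-0.6, 0.1, -0.0]
opening: 0.006
```

```bash
python3 -c "
from h import *
st();incab()"
```

```text
t 22.4 p [ 0.5174 -0.047   0.0819] R [[0.104, 0.995, 0.002], [0.995, -0.104, -0.005], [-0.005, 0.002, -1.0]] F [-0.6  0.1 -0. ] op 0.006
cab xy -0.0627 -0.0011 z 0.0819
```

>>> carry_out(
  motion=[
    [[0,3,0,0,0,0,0],[0,2,0,0,0,0,0],[0,2,0,0,0,0,0],[0,0,0,0,0,0,0]],
  ],
)

```text
clock: 22.8
tool_pos: [0.5179, -0.047, 0.0818]
eef_rot: [0.742, 0.67, -0.006, -0.001]
contact_force: [-15.1, 2.8, 13.2]
opening: 0.002
```

```bash
python3 -c "
from h import *
st();incab()
c=snap('scene')['pixels'][140:250,290:440];t=snap('top')['pixels'][140:250,350:500]
im=np.hstack([cv2.resize(a,None,fx=2.6,fy=2.6,interpolation=cv2.INTER_CUBIC) for a in(c,t)])
cv2.imwrite('pics/d3.png',im[:,:,::-1])"
```

```text
t 22.8 p [ 0.5179 -0.047   0.0818] R [[0.102, 0.995, -0.01], [0.995, -0.102, -0.006], [-0.007, -0.009, -1.0]] F [-15.1   2.8  13.2] op 0.002
cab xy -0.0623 -0.0011 z 0.0818
```

View pics/d3.png

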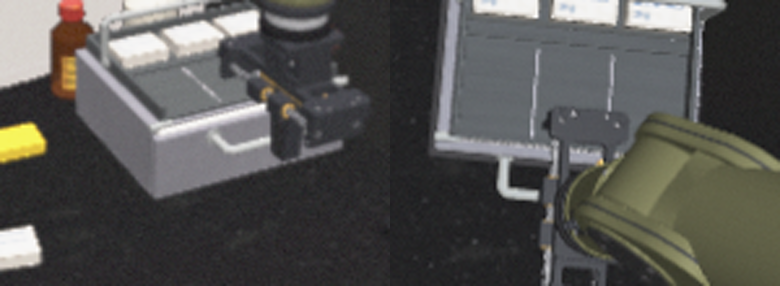

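The drawer is shut against its stop: no gap shows and the push force rose to 15 N. I back off and measure the spares afresh.

>>> carry_out(
  motion=[
    [[0,-8,0,0,0,0,0],[0,-15,0,0,0,0,0],[0,-10,-20,0,0,0,0],[0,0,-40,0,0,0,30],[0,0,-40,0,0,0,60],[0,0,-40,0,0,0,80],[0,0,-40,0,0,0,80],[0,0,0,0,0,0,80]],
  ],
)

```text
clock: 23.7
tool_pos: [0.4948, -0.0426, 0.2667]
eef_rot: [0.743, 0.669, 0.003, 0.006]
contact_force: [0.8, -0.2, -0.5]
opening: 0.437
```

```bash
python3 -c "
from m import *
st();s=snap('top')
boxes(s,.016,(235,180,320,265))"
```

```text
t 23.7 p [ 0.4948 -0.0426  0.2667] R [[0.104, 0.994, 0.014], [0.995, -0.104, -0.005], [-0.003, 0.014, -1.0]] F [ 0.8 -0.2 -0.5] op 0.437
px [271. 240.] xy 477 325 size 147 x 59 longaxis 67 deg
px [297. 199.] xy 587 257 size 62 x 47 longaxis 73 deg
```

```bash
python3 -c "
from m import *
go(.588,.257,.026,73)
s=snap('top')
print('beaker/eyepiece/tape',ray(s,[[262,152],[226,181],[218,256]],.03).round(3).tolist())
cv2.imwrite('pics/s1.png',cv2.resize(s['pixels'][170:290,190:330],None,fx=4.5,fy=4.5,interpolation=cv2.INTER_CUBIC)[:,:,::-1])"
```

```text
t 23.75 p [ 0.4934 -0.0433  0.2644] R [[0.105, 0.994, 0.009], [0.995, -0.104, -0.005], [-0.004, 0.01, -1.0]] F [-0.5 -0.6 -1. ] op 0.481
target [0.588 0.257 0.026] shift [309.6  60.3 237.6] toolx az 84.0 tilt(z) [ 0.009 -0.005 -1.   ] turn rad 0.192
beaker/eyepiece/tape [[0.715, 0.352, 0.03], [0.637, 0.45, 0.03], [0.434, 0.47, 0.03]]
```

View pics/s1.png

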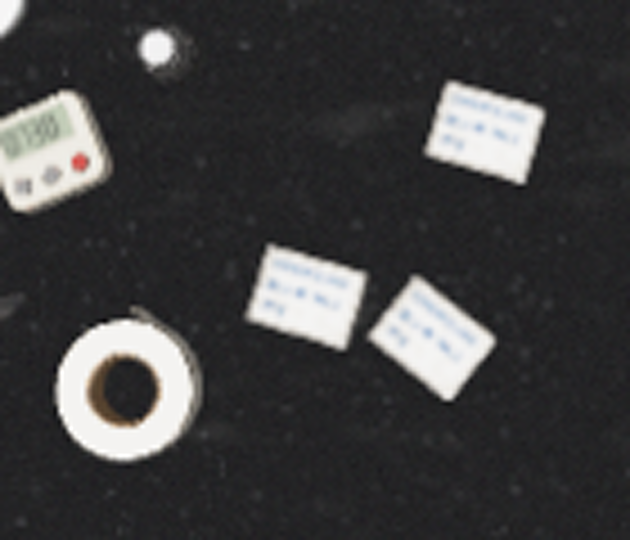

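Spare 2 was knocked to about (258,236) in the full picture; all three still lie flat and separate. I pick the far one at (297,199) first.

>>> carry_out(
  motion=[
    [[45,9,0,0,0,0,80],[45,9,0,0,0,0,80],[45,9,0,0,0,0,80],[45,9,0,0,0,0,80],[45,8,0,0,0,0,80],[45,8,0,0,0,0,80],[40,8,0,-0.01,0,0.096,80],[0,0,20,0,0,0.096,80]],
  ],
)

```text
clock: 24.6
tool_pos: [0.5833, 0.2676, 0.241]
eef_rot: [0.802, 0.597, 0.007, 0.004]
contact_force: [-0.4, 0.4, 0.6]
opening: 0.799
```

>>> carry_out(
  motion=[
    [[0,0,40,0,0,0,80],[0,0,40,0,0,0,80],[0,0,40,0,0,0,80],[0,0,0,0,0,0,80]],
  ],
)

```text
clock: 25.0
tool_pos: [0.5809, 0.2547, 0.1135]
eef_rot: [0.803, 0.596, -0.004, 0.006]
contact_force: [-0.6, -0.3, 0.8]
opening: 0.797
```

```bash
python3 -c "
from m import *
go(.588,.257,.026,73)"
```

```text
t 25.0 p [0.5809 0.2547 0.1135] R [[0.29, 0.957, 0.001], [0.957, -0.29, -0.015], [-0.014, 0.005, -1.0]] F [-0.6 -0.3  0.8] op 0.797
target [0.588 0.257 0.026] shift [ 5.5  5.7 87.5] toolx az 73.13 tilt(z) [ 0.001 -0.015 -1.   ] turn rad 0.002
```

>>> carry_out(
  motion=[
    [[5,6,20,0,0.015,0,80],[0,0,25,0,0,0,80],[0,0,20,0,0,0,80],[0,0,15,0,0,0,80],[0,0,5,0,0,0,80],[0,0,0,0,0,0,80]],
  ],
)

```text
clock: 25.6
tool_pos: [0.5933, 0.2614, 0.0358]
eef_rot: [0.803, 0.595, 0.009, 0.002]
contact_force: [-0.2, -0.3, 0.9]
opening: 0.8
```

```bash
python3 -c "
from m import *
go(.588,.257,.026,73)
s=snap('wrist','g1.png')"
```

```text
t 25.6 p [0.5933 0.2614 0.0358] R [[0.291, 0.957, 0.016], [0.957, -0.291, 0.008], [0.012, 0.013, -1.0]] F [-0.2 -0.3  0.9] op 0.8
target [0.588 0.257 0.026] shift [-5.9 -3.9  9.7] toolx az 73.08 tilt(z) [ 0.016  0.008 -1.   ] turn rad 0.001
```

View pics/g1.png

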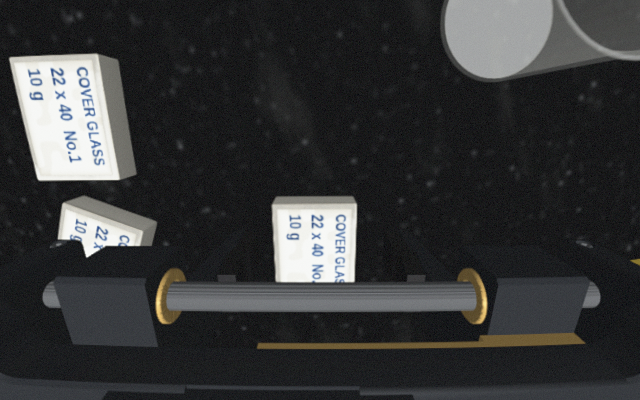

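The box sits between the pads, centred to a few mm, and the beaker is clear at top right.

>>> carry_out(
  motion=[
    [[-5,-3,5,0,0,0,80],[0,0,5,0,0,0,80],[0,0,0,0,0,0,40],[0,0,0,0,0,0,40],[0,0,0,0,0,0,40],[0,0,0,0,0,0,40],[0,0,0,0,0,0,40]],
  ],
  squeeze=20,
)

```text
clock: 26.35
tool_pos: [0.5893, 0.2577, 0.0259]
eef_rot: [0.803, 0.595, 0.009, 0.002]
contact_force: [0.9, -0.6, 0.6]
opening: 0.522
```

```bash
python3 -c "
from m import *
go(.588,.257,.026,73)"
```

```text
t 26.35 p [0.5893 0.2577 0.0259] R [[0.291, 0.957, 0.017], [0.957, -0.291, 0.008], [0.013, 0.014, -1.0]] F [ 0.9 -0.6  0.6] op 0.522
target [0.588 0.257 0.026] shift [-1.  -1.  -0.2] toolx az 73.07 tilt(z) [ 0.017  0.008 -1.   ] turn rad 0.001
```

Gripped (46 mm opening). Lift, then carry to the right-hand place.

>>> carry_out(
  motion=[
    [[0,0,-15,0,0,0,40],[0,0,-35,0,0,0,40],[0,0,-45,0,0,0,40],[0,0,-45,0,0,0,40],[0,0,-45,0,0,0,40],[0,0,-40,0,0,-0.095,40],[0,0,0,0,0,-0.095,40],[0,0,0,0,0,0,40]],
  ],
  squeeze=25,
)

```text
clock: 27.15
tool_pos: [0.5857, 0.2559, 0.2529]
eef_rot: [0.743, 0.669, 0.01, 0.003]
contact_force: [1.3, 0.9, -1.8]
opening: 0.516
```

```bash
python3 -c "
from m import *
cab(.060,-.072,.25,83.83)"
```

```text
t 27.15 p [0.5857 0.2559 0.2529] R [[0.105, 0.994, 0.019], [0.994, -0.105, 0.009], [0.011, 0.018, -1.0]] F [ 1.3  0.9 -1.8] op 0.516
target [ 0.6318 -0.1306  0.25  ] shift [-3.795e+02  8.650e+01  2.000e-01] toolx az 83.97 tilt(z) [ 0.019  0.009 -1.   ] turn rad 0.002
```

>>> carry_out(
  motion=[
    [[-20,5,0,0,0,0,40],[-40,9,0,0,0,0,40],[-45,10,0,0,0,0,40],[-45,10,0,0,0,0,40],[-45,10,0,0,0,0,40],[-45,10,0,0,0,0,40],[-45,10,0,0,0,0,40],[-40,10,0,0,0,0,40]],
  ],
)

```text
clock: 27.95
tool_pos: [0.6237, -0.0784, 0.2477]
eef_rot: [0.745, 0.667, 0.007, 0.002]
contact_force: [1.4, 0.4, -1.1]
opening: 0.517
```

>>> carry_out(
  motion=[
    [[-35,8,0,0,0,0,40],[-19,4,0,-0.05,0,0,40],[0,0,0,-0.05,0,0,40],[0,0,0,0,0,0,40]],
  ],
)

```text
clock: 28.35
tool_pos: [0.6289, -0.1313, 0.2473]
eef_rot: [0.743, 0.667, 0.041, 0.039]
contact_force: [-0.2, 1.0, -1.3]
opening: 0.519
```

```bash
python3 -c "
from m import *
cab(.060,-.072,.129,83.83)"
```

```text
t 28.35 p [ 0.6289 -0.1313  0.2473] R [[0.108, 0.988, 0.112], [0.994, -0.108, -0.003], [0.009, 0.112, -0.994]] F [-0.2  1.  -1.3] op 0.519
target [ 0.6318 -0.1306  0.129 ] shift [ -0.  -10.4 117.9] toolx az 83.79 tilt(z) [ 0.112 -0.003 -0.994] turn rad -0.001
```

>>> carry_out(
  motion=[
    [[0,-3,25,0,0,0,40],[0,-3,30,0,0,0,40],[0,-3,30,0,0,0,40],[0,-1,15,0,0,0,40],[0,0,0,0,0,0,40]],
  ],
)

```text
clock: 28.85
tool_pos: [0.6314, -0.1288, 0.1455]
eef_rot: [0.742, 0.668, 0.04, 0.038]
contact_force: [0.6, 0.4, -0.2]
opening: 0.516
```

```bash
python3 -c "
from m import *
cab(.060,-.072,.129,83.83);incab()"
```

```text
t 28.85 p [ 0.6314 -0.1288  0.1455] R [[0.105, 0.988, 0.111], [0.994, -0.105, -0.002], [0.009, 0.11, -0.994]] F [ 0.6  0.4 -0.2] op 0.516
target [ 0.6318 -0.1306  0.129 ] shift [-1.9 -1.2 16.5] toolx az 83.98 tilt(z) [ 0.111 -0.002 -0.994] turn rad 0.003
cab xy 0.0594 -0.0702 z 0.1455
```

>>> carry_out(
  motion=[
    [[-2,-1,6,0,0,0.003,40],[0,0,6,0,0,0,40],[0,0,4,0,0,0,40],[0,0,0,0,0,0,40]],
  ],
)

```text
clock: 29.25
tool_pos: [0.6334, -0.1315, 0.1318]
eef_rot: [0.743, 0.666, 0.042, 0.04]
contact_force: [-0.8, 0.5, -0.2]
opening: 0.516
```

```bash
python3 -c "
from m import *
cab(.060,-.072,.128,83.83);incab()"
```

```text
t 29.25 p [ 0.6334 -0.1315  0.1318] R [[0.108, 0.987, 0.116], [0.994, -0.109, -0.003], [0.01, 0.115, -0.993]] F [-0.8  0.5 -0.2] op 0.516
target [ 0.6318 -0.1306  0.128 ] shift [ 0.7 -2.1  3.6] toolx az 83.77 tilt(z) [ 0.116 -0.003 -0.993] turn rad -0.001
cab xy 0.0616 -0.0727 z 0.1318
```

>>> carry_out(
  motion=[
    [[0,0,2,0,0,0,40],[0,0,2,0,0,0,40],[0,0,0,0,0,0,40],[0,0,0,0,0,0,58],[0,0,0,0,0,0,64],[0,0,0,0,0,0,66],[0,0,0,0,0,0,66]],
  ],
)

```text
clock: 29.95
tool_pos: [0.6339, -0.1314, 0.1279]
eef_rot: [0.743, 0.666, 0.042, 0.04]
contact_force: [-0.1, 0.4, 0.2]
opening: 0.656
```

>>> carry_out(
  motion=[
    [[0,0,-10,0,0,0,66],[0,0,-30,0,0,0,66],[0,0,-35,0,0,0,80],[0,0,-35,0.05,0,0,80],[0,0,-10,0.05,0,0,80],[0,0,0,0,0,0,80]],
  ],
)

```text
clock: 30.55
tool_pos: [0.6225, -0.1309, 0.2499]
eef_rot: [0.745, 0.667, 0.011, 0.004]
contact_force: [0.5, 0.4, -0.5]
opening: 0.799
```

```bash
python3 -c "
from m import *
st();incab();s=snap('top');boxes(s,.016,(235,205,320,270));t=boxes(s,.1155,(380,150,475,190))
for a in t: p=np.array(a[:2])/1000-H;print((p@CX).round(4),(p@CY).round(4))
snap('wrist','p1.png')"
```

```text
t 30.55 p [ 0.6225 -0.1309  0.2499] R [[0.109, 0.994, 0.022], [0.994, -0.109, 0.009], [0.011, 0.021, -1.0]] F [ 0.5  0.4 -0.5] op 0.799
cab xy 0.0508 -0.0732 z 0.2499
px [271. 240.] xy 477 326 size 149 x 60 longaxis 68 deg
px [455. 172.] xy 646 -137 size 112 x 89 longaxis -86 deg
0.0745 -0.0771
```

View pics/p1.png

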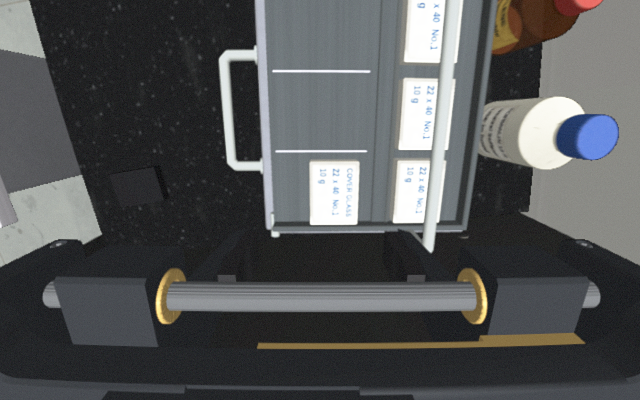

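The first box lies flat and square in the right-hand place, in front of the lip at about (333,192). Next I separate the two remaining spares.

```bash
sed -i 's/np.ones((5,5))/np.ones((K,K))/; s/lo=150/lo=150,K=5/' m.py; python3 -c "
from m import *
s=snap('top');b=boxes(s,.016,(235,205,320,270),130,1)
b=[x for x in b][:2]
for x in b: go(x[0]/1000+.001,x[1]/1000,.026,x[4])"
```

```text
px [285. 245.] xy 463 289 size 64 x 49 longaxis 52 deg
px [258. 236.] xy 488 365 size 64 x 48 longaxis 73 deg
t 30.7 p [ 0.6195 -0.1313  0.2462] R [[0.108, 0.994, 0.015], [0.994, -0.108, 0.008], [0.009, 0.014, -1.0]] F [-0.1 -1.3 -0.6] op 0.802
target [0.4636 0.2893 0.026 ] shift [ 399.2 -203.7  221. ] toolx az 83.8 tilt(z) [ 0.015  0.008 -1.   ] turn rad 0.56
t 30.7 p [ 0.6195 -0.1313  0.2462] R [[0.108, 0.994, 0.015], [0.994, -0.108, 0.008], [0.009, 0.014, -1.0]] F [-0.1 -1.3 -0.6] op 0.802
target [0.4893 0.3653 0.026 ] shift [ 477.5 -186.4  222. ] toolx az 83.8 tilt(z) [ 0.015  0.008 -1.   ] turn rad 0.186
```

>>> carry_out(
  motion=[
    [[25,-12,0,0,0,0,80],[40,-20,0,0,0,0,80],[45,-23,0,0,0,0,80],[45,-23,0,0,0,0,80],[45,-23,0,0,0,0,80],[45,-23,0,0,0,0,80],[45,-23,0,0,0,0,80],[45,-23,0,0,0,0,80]],
  ],
)

```text
clock: 31.5
tool_pos: [0.487, 0.2181, 0.2467]
eef_rot: [0.744, 0.668, 0.008, 0.002]
contact_force: [0.7, 0.5, -0.1]
opening: 0.799
```

>>> carry_out(
  motion=[
    [[40,-20,0,0,0,0,80],[24,-14,0,0,0,0,80],[0,0,20,0,0,0.14,80],[0,0,30,0,0,0.14,80],[0,0,30,0,0,0.14,80],[0,0,30,0,0,0.14,80],[0,0,0,0,0,0,80]],
  ],
)

```text
clock: 32.2
tool_pos: [0.4611, 0.2832, 0.1342]
eef_rot: [0.9, 0.436, 0.005, 0.001]
contact_force: [-0.9, 0.4, -0.3]
opening: 0.798
```

```bash
python3 -c "
from m import *
go(.464,.289,.026,52)"
```

```text
t 32.2 p [0.4611 0.2832 0.1342] R [[0.619, 0.785, 0.01], [0.785, -0.619, 0.002], [0.008, 0.007, -1.0]] F [-0.9  0.4 -0.3] op 0.798
target [0.464 0.289 0.026] shift [  5.5  -2.1 108.3] toolx az 51.73 tilt(z) [ 0.01   0.002 -1.   ] turn rad -0.005
```

>>> carry_out(
  motion=[
    [[5,-2,25,0,0,-0.005,80],[0,0,30,0,0,0,80],[0,0,25,0,0,0,80],[0,0,15,0,0,0,80],[0,0,0,0,0,0,80]],
  ],
)

```text
clock: 32.7
tool_pos: [0.4658, 0.2909, 0.042]
eef_rot: [0.898, 0.44, 0.008, 0.0]
contact_force: [0.3, -1.0, 0.8]
opening: 0.805
```

```bash
python3 -c "
from m import *
go(.464,.289,.026,52)"
```

```text
t 32.7 p [0.4658 0.2909 0.042 ] R [[0.613, 0.79, 0.014], [0.79, -0.613, 0.007], [0.014, 0.007, -1.0]] F [ 0.3 -1.   0.8] op 0.805
target [0.464 0.289 0.026] shift [-2.8 -0.4 16. ] toolx az 52.18 tilt(z) [ 0.014  0.007 -1.   ] turn rad 0.003
```

>>> carry_out(
  motion=[
    [[-2,0,8,0,0,0,80],[0,0,8,0,0,0,80],[0,0,0,0,0,0,80],[0,0,0,0,0,0,40],[0,0,0,0,0,0,40],[0,0,0,0,0,0,40],[0,0,0,0,0,0,40],[0,0,0,0,0,0,40]],
  ],
  squeeze=20,
)

```text
clock: 33.5
tool_pos: [0.4661, 0.2902, 0.0273]
eef_rot: [0.899, 0.438, 0.009, -0.0]
contact_force: [-0.6, -0.8, 3.1]
opening: 0.518
```

```bash
python3 -c "
from m import *
go(.464,.289,.026,52)"
```

```text
t 33.5 p [0.4661 0.2902 0.0273] R [[0.616, 0.788, 0.017], [0.788, -0.616, 0.009], [0.017, 0.008, -1.0]] F [-0.6 -0.8  3.1] op 0.518
target [0.464 0.289 0.026] shift [-2.2 -0.9  1.2] toolx az 51.99 tilt(z) [ 0.017  0.009 -1.   ] turn rad -0.0
```

>>> carry_out(
  motion=[
    [[0,0,-15,0,0,0,40],[0,0,-35,0,0,0,40],[0,0,-45,0,0,0,40],[0,0,-45,0,0,-0.139,40],[0,0,-45,0,0,-0.139,40],[0,0,-35,0,0,-0.139,40],[0,0,0,0,0,-0.139,40],[0,0,0,0,0,0,40]],
  ],
  squeeze=25,
)

```text
clock: 34.3
tool_pos: [0.4627, 0.2879, 0.2477]
eef_rot: [0.744, 0.668, 0.01, 0.003]
contact_force: [0.8, -1.0, -1.4]
opening: 0.521
```

```bash
python3 -c "
from m import *
cab(.060,0,.25,83.83)"
```

```text
t 34.3 p [0.4627 0.2879 0.2477] R [[0.108, 0.994, 0.018], [0.994, -0.108, 0.009], [0.011, 0.017, -1.0]] F [ 0.8 -1.  -1.4] op 0.521
target [ 0.6396 -0.059   0.25  ] shift [-325.9  213.2   -2.3] toolx az 83.83 tilt(z) [ 0.018  0.009 -1.   ] turn rad -0.0
```

>>> carry_out(
  motion=[
    [[-20,13,0,0,0,0,40],[-38,25,0,0,0,0,40],[-42,27,0,0,0,0,40],[-42,27,0,0,0,0,40],[-42,27,0,0,0,0,40],[-42,27,0,0,0,0,40],[-42,27,0,0,0,0,40],[-38,25,0,0,0,0,40]],
  ],
)

```text
clock: 35.1
tool_pos: [0.6262, -0.0404, 0.2453]
eef_rot: [0.746, 0.666, 0.007, 0.002]
contact_force: [0.3, 1.0, -0.5]
opening: 0.516
```

>>> carry_out(
  motion=[
    [[-20,15,0,-0.05,0,0,40],[0,0,0,-0.05,0,0,40],[0,0,0,0,0,0,40]],
  ],
)

```text
clock: 35.4
tool_pos: [0.6373, -0.0598, 0.2453]
eef_rot: [0.744, 0.666, 0.041, 0.039]
contact_force: [-0.4, 0.7, -0.5]
opening: 0.52
```

```bash
python3 -c "
from m import *
cab(.060,0,.128,83.83);incab()"
```

```text
t 35.4 p [ 0.6373 -0.0598  0.2453] R [[0.111, 0.988, 0.112], [0.994, -0.111, -0.004], [0.009, 0.112, -0.994]] F [-0.4  0.7 -0.5] op 0.52
target [ 0.6396 -0.059   0.128 ] shift [-1.000e-01 -1.090e+01  1.168e+02] toolx az 83.64 tilt(z) [ 0.112 -0.004 -0.994] turn rad -0.003
cab xy 0.0578 -0.001 z 0.2453
```

>>> carry_out(
  motion=[
    [[0,-3,25,0,0,-0.003,40],[0,-3,30,0,0,0,40],[0,-3,30,0,0,0,40],[0,-1,15,0,0,0,40],[0,0,0,0,0,0,40]],
  ],
)

```text
clock: 35.9
tool_pos: [0.6393, -0.0574, 0.144]
eef_rot: [0.742, 0.668, 0.04, 0.038]
contact_force: [0.3, 0.1, -0.0]
opening: 0.515
```

```bash
python3 -c "
from m import *
cab(.061,0,.128,83.83);incab()"
```

```text
t 35.9 p [ 0.6393 -0.0574  0.144 ] R [[0.104, 0.988, 0.11], [0.995, -0.104, -0.003], [0.009, 0.11, -0.994]] F [ 0.3  0.1 -0. ] op 0.515
target [ 0.6405 -0.0592  0.128 ] shift [-1.8 -0.3 16. ] toolx az 84.03 tilt(z) [ 0.11  -0.003 -0.994] turn rad 0.003
cab xy 0.0595 0.0016 z 0.144
```

>>> carry_out(
  motion=[
    [[-2,0,6,0,0,0.003,40],[0,0,5,0,0,0,40],[0,0,4,0,0,0,40],[0,0,0,0,0,0,40]],
  ],
)

```text
clock: 36.3
tool_pos: [0.6423, -0.0602, 0.1316]
eef_rot: [0.743, 0.667, 0.042, 0.04]
contact_force: [-0.6, 0.6, -0.2]
opening: 0.519
```

```bash
python3 -c "
from m import *
cab(.060,0,.129,83.83);incab()"
```

```text
t 36.3 p [ 0.6423 -0.0602  0.1316] R [[0.108, 0.987, 0.116], [0.994, -0.108, -0.003], [0.01, 0.115, -0.993]] F [-0.6  0.6 -0.2] op 0.519
target [ 0.6396 -0.059   0.129 ] shift [ 0.8 -3.2  2.3] toolx az 83.82 tilt(z) [ 0.116 -0.003 -0.993] turn rad -0.0
cab xy 0.0629 -0.0008 z 0.1316
```

>>> carry_out(
  motion=[
    [[0,-1,2,0,0,0,40],[0,0,1,0,0,0,40],[0,0,0,0,0,0,40],[0,0,0,0,0,0,58],[0,0,0,0,0,0,64],[0,0,0,0,0,0,66],[0,0,0,0,0,0,66]],
  ],
)

```text
clock: 37.0
tool_pos: [0.6416, -0.0599, 0.1284]
eef_rot: [0.743, 0.667, 0.042, 0.04]
contact_force: [-1.2, 0.9, -0.3]
opening: 0.661
```

>>> carry_out(
  motion=[
    [[0,0,-10,0,0,0,66],[0,0,-30,0,0,0,66],[0,0,-35,0,0,0,80],[0,0,-35,0.05,0,0,80],[0,0,-10,0.05,0,0,80],[0,0,0,0,0,0,80]],
  ],
)

```text
clock: 37.6
tool_pos: [0.6303, -0.0594, 0.2504]
eef_rot: [0.744, 0.668, 0.011, 0.004]
contact_force: [0.4, -1.3, -0.1]
opening: 0.799
```

```bash
python3 -c "
from m import *
s=snap('top');b=boxes(s,.016,(235,205,320,270),130,1)
for x in b: go(x[0]/1000+.001,x[1]/1000,.026,x[4])"
```

```text
px [258. 236.] xy 488 365 size 64 x 48 longaxis 73 deg
t 37.65 p [ 0.629  -0.0597  0.2486] R [[0.108, 0.994, 0.019], [0.994, -0.108, 0.008], [0.01, 0.018, -1.0]] F [-0.8 -0.4  0. ] op 0.796
target [0.4893 0.3654 0.026 ] shift [ 405.2 -189.   223.4] toolx az 83.8 tilt(z) [ 0.019  0.008 -1.   ] turn rad 0.192
```

>>> carry_out(
  motion=[
    [[25,-12,0,0,0,0,80],[40,-19,0,0,0,0,80],[46,-21,0,0,0,0,80],[46,-21,0,0,0,0,80],[46,-21,0,0,0,0,80],[46,-21,0,0,0,0,80],[46,-21,0,0,0,0,80],[46,-21,0,0,0,0,80]],
  ],
)

```text
clock: 38.45
tool_pos: [0.5082, 0.2939, 0.2474]
eef_rot: [0.744, 0.668, 0.008, 0.003]
contact_force: [1.2, 1.1, -0.5]
opening: 0.801
```

>>> carry_out(
  motion=[
    [[40,-20,0,0,0,0,80],[24,-12,0,0,0,0,80],[0,0,20,0,0,0.096,80],[0,0,30,0,0,0.096,80],[0,0,30,0,0,0,80],[0,0,30,0,0,0,80],[0,0,0,0,0,0,80]],
  ],
)

```text
clock: 39.15
tool_pos: [0.4841, 0.3579, 0.1342]
eef_rot: [0.804, 0.594, 0.004, 0.002]
contact_force: [-0.2, -0.0, 0.0]
opening: 0.8
```

```bash
python3 -c "
from m import *
go(.489,.365,.026,73)"
```

```text
t 39.15 p [0.4841 0.3579 0.1342] R [[0.294, 0.956, 0.01], [0.956, -0.294, 0.001], [0.004, 0.009, -1.0]] F [-0.2 -0.   0. ] op 0.8
target [0.489 0.365 0.026] shift [  7.9   1.6 108.2] toolx az 72.91 tilt(z) [ 0.01   0.001 -1.   ] turn rad -0.002
```

>>> carry_out(
  motion=[
    [[7,1,25,0,0,0,80],[0,0,30,0,0,0,80],[0,0,25,0,0,0,80],[0,0,15,0,0,0,80],[0,0,0,0,0,0,80]],
  ],
)

```text
clock: 39.65
tool_pos: [0.4905, 0.3673, 0.0428]
eef_rot: [0.805, 0.594, 0.008, 0.002]
contact_force: [-0.0, -0.2, -0.4]
opening: 0.801
```

```bash
python3 -c "
from m import *
go(.489,.365,.026,73)"
```

```text
t 39.65 p [0.4905 0.3673 0.0428] R [[0.295, 0.955, 0.014], [0.956, -0.295, 0.006], [0.01, 0.012, -1.0]] F [-0.  -0.2 -0.4] op 0.801
target [0.489 0.365 0.026] shift [-2.8 -0.9 16.8] toolx az 72.86 tilt(z) [ 0.014  0.006 -1.   ] turn rad -0.002
```

>>> carry_out(
  motion=[
    [[-3,-1,8,0,0,0,80],[0,0,9,0,0,0,80],[0,0,0,0,0,0,80],[0,0,0,0,0,0,40],[0,0,0,0,0,0,40],[0,0,0,0,0,0,40],[0,0,0,0,0,0,40],[0,0,0,0,0,0,40]],
  ],
  squeeze=20,
)

```text
clock: 40.45
tool_pos: [0.4899, 0.366, 0.0273]
eef_rot: [0.805, 0.594, 0.009, 0.002]
contact_force: [0.1, 0.6, 2.8]
opening: 0.517
```

>>> carry_out(
  motion=[
    [[0,0,-15,0,0,0,40],[0,0,-35,0,0,0,40],[0,0,-45,0,0,0,40],[0,0,-45,0,0,-0.095,40],[0,0,-45,0,0,-0.095,40],[0,0,-35,0,0,0,40],[0,0,0,0,0,0,40]],
  ],
  squeeze=25,
)

```text
clock: 41.15
tool_pos: [0.4873, 0.3664, 0.2531]
eef_rot: [0.745, 0.667, 0.014, 0.002]
contact_force: [-0.1, 0.2, -0.4]
opening: 0.519
```

```bash
python3 -c "
from m import *
cab(.060,.072,.25,83.83)"
```

```text
t 41.15 p [0.4873 0.3664 0.2531] R [[0.109, 0.994, 0.023], [0.994, -0.11, 0.016], [0.018, 0.022, -1.0]] F [-0.1  0.2 -0.4] op 0.519
target [0.6473 0.0125 0.25  ] shift [-334.3  197.7    1.3] toolx az 83.73 tilt(z) [ 0.023  0.016 -1.   ] turn rad -0.002
```

>>> carry_out(
  motion=[
    [[-20,12,0,0,0,0,40],[-38,22,0,0,0,0,40],[-43,25,0,0,0,0,40],[-43,25,0,0,0,0,40],[-43,25,0,0,0,0,40],[-43,25,0,0,0,0,40],[-43,25,0,0,0,0,40],[-40,23,0,0,0,0,40]],
  ],
)

```text
clock: 41.95
tool_pos: [0.6328, 0.0299, 0.2461]
eef_rot: [0.745, 0.667, 0.008, 0.002]
contact_force: [0.5, 0.6, -0.3]
opening: 0.521
```

>>> carry_out(
  motion=[
    [[-21,15,0,-0.05,0,0,40],[0,0,0,-0.05,0,0,40],[0,0,0,0,0,0,40]],
  ],
)

```text
clock: 42.25
tool_pos: [0.6438, 0.0093, 0.246]
eef_rot: [0.744, 0.666, 0.041, 0.039]
contact_force: [0.1, 0.0, 0.3]
opening: 0.52
```

```bash
python3 -c "
from m import *
cab(.060,.072,.129,83.83);incab()"
```

```text
t 42.25 p [0.6438 0.0093 0.246 ] R [[0.11, 0.987, 0.113], [0.994, -0.11, -0.004], [0.009, 0.113, -0.994]] F [0.1 0.  0.3] op 0.52
target [0.6473 0.0125 0.129 ] shift [  2.6 -10.1 116.6] toolx az 83.7 tilt(z) [ 0.113 -0.004 -0.994] turn rad -0.002
cab xy 0.0569 0.0684 z 0.246
```

>>> carry_out(
  motion=[
    [[2,-3,25,0,0,-0.002,40],[0,-3,30,0,0,0,40],[0,-3,30,0,0,0,40],[0,-1,15,0,0,0,40],[0,0,0,0,0,0,40]],
  ],
)

```text
clock: 42.75
tool_pos: [0.6459, 0.0136, 0.144]
eef_rot: [0.743, 0.667, 0.04, 0.038]
contact_force: [0.4, -0.5, -0.7]
opening: 0.52
```

```bash
python3 -c "
from m import *
cab(.060,.072,.129,83.83);incab()"
```

```text
t 42.75 p [0.6459 0.0136 0.144 ] R [[0.106, 0.988, 0.111], [0.994, -0.106, -0.003], [0.009, 0.111, -0.994]] F [ 0.4 -0.5 -0.7] op 0.52
target [0.6473 0.0125 0.129 ] shift [-1.  -0.2 15. ] toolx az 83.92 tilt(z) [ 0.111 -0.003 -0.994] turn rad 0.002
cab xy 0.0585 0.0729 z 0.144
```

>>> carry_out(
  motion=[
    [[-1,-1,6,0,0,0.002,40],[0,0,6,0,0,0,40],[0,0,5,0,0,0,40],[0,0,1,0,0,0,40],[0,0,0,0,0,0,40]],
  ],
)

```text
clock: 43.25
tool_pos: [0.6488, 0.0122, 0.1289]
eef_rot: [0.744, 0.666, 0.043, 0.04]
contact_force: [-0.3, -0.1, 2.5]
opening: 0.521
```

```bash
python3 -c "
from m import *
cab(.060,.072,.129,83.83);incab()"
```

```text
t 43.25 p [0.6488 0.0122 0.1289] R [[0.109, 0.987, 0.117], [0.994, -0.11, -0.003], [0.01, 0.116, -0.993]] F [-0.3 -0.1  2.5] op 0.521
target [0.6473 0.0125 0.129 ] shift [ 0.2 -1.5 -0.3] toolx az 83.72 tilt(z) [ 0.117 -0.003 -0.993] turn rad -0.002
cab xy 0.0615 0.0718 z 0.1289
```

Touching down. I release, rise, and move aside to check everything.

>>> carry_out(
  motion=[
    [[0,0,0,0,0,0,58],[0,0,0,0,0,0,64],[0,0,0,0,0,0,66],[0,0,0,0,0,0,66],[0,0,-10,0,0,0,66],[0,0,-30,0,0,0,66],[0,0,-35,0,0,0,80],[0,0,-45,0.05,0,0,80]],
  ],
)

```text
clock: 44.05
tool_pos: [0.6321, 0.0127, 0.248]
eef_rot: [0.744, 0.668, 0.024, 0.02]
contact_force: [0.8, -0.4, 0.3]
opening: 0.792
```

>>> carry_out(
  motion=[
    [[0,-20,-20,0.05,0,0,80],[20,-40,0,0,0,0,80],[40,-40,0,0,0,0,80],[45,-20,0,0,0,0,80],[45,-20,0,0,0,0,80],[20,0,0,0,0,0,80],[0,0,0,0,0,0,80]],
  ],
)

```text
clock: 44.75
tool_pos: [0.5158, 0.1964, 0.2673]
eef_rot: [0.742, 0.67, 0.011, 0.002]
contact_force: [0.0, 0.3, -0.6]
opening: 0.798
```

```bash
python3 -c "
from m import *
st();s=snap('top');c=snap('scene')
t=boxes(s,.1155,(376,152,465,190),150,1)
for a in t: p=np.array(a[:2])/1000-H;print((p@CX).round(4),(p@CY).round(4),round(a[4]-83.83,1))
A=cv2.resize(s['pixels'][100:235,355:490],(560,560),interpolation=cv2.INTER_CUBIC);B=cv2.resize(c['pixels'][120:320,140:440],(240*1,160));
cv2.imwrite('pics/f1.png',A[:,:,::-1]);cv2.imwrite('pics/f2.png',c['pixels'][:,:,::-1])"
```

```text
t 44.75 p [0.5158 0.1964 0.2673] R [[0.102, 0.995, 0.018], [0.995, -0.103, 0.012], [0.014, 0.017, -1.0]] F [ 0.   0.3 -0.6] op 0.798
px [452. 174.] xy 634 -133 size 61 x 46 longaxis 84 deg
px [424. 172.] xy 637 -61 size 62 x 58 longaxis 83 deg
px [394. 169.] xy 648 11 size 64 x 52 longaxis 83 deg
0.0623 -0.0738 -0.3
0.058 -0.0023 -0.5
0.0612 0.0707 -1.0
```

View pics/f1.png

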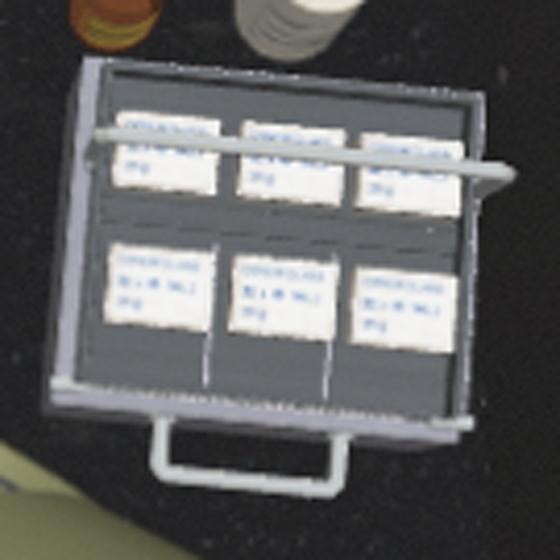

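View pics/f2.png

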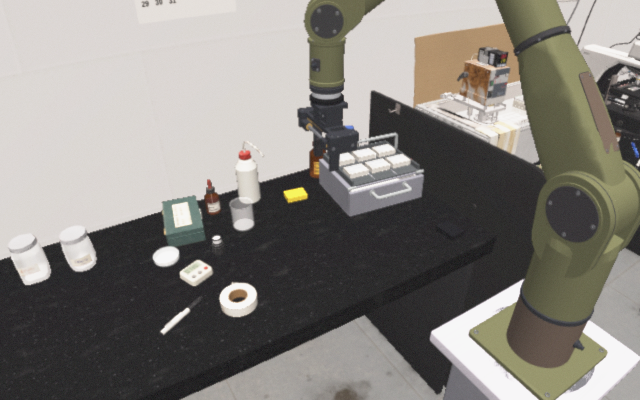

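All three spares lie flat and square in their places at about (155,285), (282,297) and (405,308). The back row is behind the lip, the drawer is shut, and the beaker, tape and eyepiece have not moved.

```bash
python3 -c "
from plant import ticket
print(ticket.finish_job())"
```

```text
the job is handed in; nothing more can be done
None
```

The job is done and handed in after about 45 s of robot time; no verdict is reported.

- **Dispensing:** I pulled the drawer to its stop and raised the tray slowly to 0.73 rad. Both front boxes slid into the drawer and all three back-row boxes stayed behind the lip. I then lowered the tray flat.
- **Closing the drawer:** The first push left it about 10 mm ajar because the fingertips rode on top of the handle bar. I went lower and pushed again until it met the stop, with the force rising to about 15 N.
- **Restocking:** There were three spares, and one had been knocked aside during the run, so I measured it again before picking it. All three now lie in front of the lip.

**Last checks:**
- The three front boxes measured at y −74, −2 and +71 mm, within about 1° of square. They sit 3–7 mm forward of the row centre, or up to about 10 mm by the arm's readings, which ran 3 mm off the camera's.
- The final pictures show the tray flat, the drawer shut with no gap, the back row in place, and the beaker, tape roll and eyepiece where they stood.
- One thing ran close: joint 6 read 0.04, its lower limit, at the top of the lift. I stopped the lift there.

I viewed 16 pictures, two over the budget.

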